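Jar up the donated draughts

TASK

Pick up the scoop tray by its handle and tip it so that all five wooden draughts slide off its open end into the big open jar, then set the empty tray back down flat on the bench. Then close the jar with the big knobbed cork stopper, set in straight and fully home, without slamming or forcing it; let go of neither tray nor stopper in the air. Do not knock over or push the jar about, and leave the other things on the bench alone.

Things in the scene. Friction and masses are not known exactly. Their poses are not given: they have to be found in the camera images.
- tray: Loose aluminium scoop tray, 220 g: a channel 180 long (its x) x 76 wide (y), floor 3 thick; walls 20 high, 3 thick on both long sides and the back (+x); the front (-x) end is open, where pieces slide off. A bridge handle spans it at x = +10: posts at both sides carry a wooden bar 14 thick (x), 82 long (y), 56 to 76 above the underside. Origin: centre of the underside; z up.
- tray_handle (a point): Centre of the handle bar, 10 behind the tray's middle (+x), 66 above its underside. Grip it from above, fingers closing along the tray's x (14 mm).
- tray_lip (a point): Middle of the tray's open front edge, on the upper face of the floor (90 in front of the middle, 3 above the underside).
- disc0: One of five equal round wooden draughts (game pieces), diameter 30, 12 thick, lying loose on the tray. Origin: centre of the underside.
- disc1: One of five equal round wooden draughts (game pieces), diameter 30, 12 thick, lying loose on the tray. Origin: centre of the underside.
- disc2: One of five equal round wooden draughts (game pieces), diameter 30, 12 thick, lying loose on the tray. Origin: centre of the underside.
- disc3: One of five equal round wooden draughts (game pieces), diameter 30, 12 thick, lying loose on the tray. Origin: centre of the underside.
- disc4: One of five equal round wooden draughts (game pieces), diameter 30, 12 thick, lying loose on the tray. Origin: centre of the underside.
- jar: Big open green glass jar, 132 outside diameter, 110 high, wall 4, floor 6 thick; mouth 114 inside, 122 outside. Loose, about 750 g. Origin: centre of the underside; z up.
- jar_mouth (a point): Centre of the jar's mouth, in the plane of the rim (110 above the bench).
- stopper: Loose stopper for the big jar, 160 g, standing on its foot: tapered cork plug 92 diameter at the foot, 107 at 18 above it; wooden flange 126 diameter from 18 to 26, which rests on the jar's rim when home; round knob 28 diameter from 26 to 58. Origin: centre of the foot; z up. Home, the origin is 92 above the jar's underside.
- stopper_knob (a point): On the stopper's axis, 45 above its foot, the height to grip the knob.
- goblet: Green glass goblet, 68 diameter, 105 high, standing by. Origin: centre of the underside.
- small_jar: Small green jar already corked, 66 diameter, 94 high, standing by. Origin: centre of the underside.
- tape: Grey desk tape dispenser, 150 (x) x 60 (y), 92 high, standing by. Origin: centre of the underside.
Not all that is in view belongs to the job. Leave any black or orange look-alike of the disc1 alone.

How it is judged:
On the way, in this order (a step that is already met when the one before it is completed fails the run):
1. the tray is tipped (over 17 degrees) with its open end over the jar (angle between tray's own z axis and vertical above 0.3 rad and horizontal distance between tray_lip and jar_mouth below 0.09 m and z of tray_lip in the frame of jar_mouth above -0.04 m).
2. all five draughts are in the jar (horizontal distance between each of disc0, disc1, disc2, disc3, disc4 and jar below 0.062 m and z of disc0 in the frame of jar between 0 and 0.1 m and z of disc1 in the frame of jar between 0 and 0.1 m and z of disc2 in the frame of jar between 0 and 0.1 m and z of disc3 in the frame of jar between 0 and 0.1 m and z of disc4 in the frame of jar between 0 and 0.1 m), for 0.2 s.
3. the empty tray stands flat on the bench, let go (height (world z) of tray below 0.006 m and angle between tray's own z axis and vertical below 0.05 rad and contact force between the fingers and tray below 0.1 N and linear speed of tray below 0.02 m/s), for 0.2 s.
At the end, for the whole second after the job is handed in: All five draughts in the jar; tray flat on the bench (within 6 mm, 3 degrees), let go, at rest; stopper home: origin 88 to 95 mm above the jar's underside, within 8 mm of its axis and 3 degrees of it, let go, at rest; jar upright on the bench (all of step 2 and all of step 3 and horizontal distance between stopper and jar below 0.008 m and z of stopper in the frame of jar between 0.088 and 0.095 m and angle between the z axis of stopper and the z axis of jar, either way round below 0.05 rad and angle between stopper's own z axis and vertical below 0.06 rad and angle between jar's own z axis and vertical below 0.03 rad and height (world z) of jar below 0.005 m and linear speed of each of stopper, jar below 0.02 m/s and contact force between the fingers and stopper below 0.1 N); the robot touches nothing.
It fails at once if the jar is pushed more than 40 mm or tipped more than 12 degrees (distance of jar from where it was at the start of the episode above 0.04 m or angle between jar's own z axis and vertical above 0.21 rad).
It fails at once if the tray is let go more than 30 mm above the bench (height (world z) of each of tray, tray_lip above 0.03 m and contact force between the fingers and tray below 0.02 N).
It fails at once if the stopper is let go more than 15 mm above its home in the jar (z of stopper in the frame of jar above 0.107 m and horizontal distance between stopper and jar below 0.06 m and contact force between the fingers and stopper below 0.02 N).
It fails at once if the stopper is slammed or forced into the jar (over 35 N) (contact force between stopper and jar above 35 N).
It fails at once if a bystander (goblet, small jar, tape dispenser) is moved more than 20 mm (distance of any of goblet, small_jar, tape from where it was at the start of the episode above 0.02 m).
It also fails if it takes over 72 s, if anything falls off the work surface, if the arm or the gripper's body presses on something with over 40 N, if the wrist force passes 120 N, or if a joint passes its speed limit or range.

ROBOT

A 7-joint arm with a two-finger parallel gripper is mounted at the origin on the work surface. World frame = base frame: x ahead of the robot, y to its left, z up, the work surface at z = 0. Lengths are in m, angles in rad, forces in N, time in s.
With the tool pointing down it reaches from about 0.4 to 0.85 m from the base axis. Payload 4.5 kg.
Tool frame: the origin (TCP) lies on the front face of the gripper's body, between the roots of the fingers; the fingertips stand 73 mm ahead of it and the grasp point (between the pads) lies 54 mm ahead of it; z points along the fingers, y is the direction in which the jaws open and shut (so a half turn about z gives the same grasp; the last joint's range is limited). The gripper opens to 85 mm and grips with 20 to 120 N. Pads are 22 mm wide; open, the fingers measure 114 mm over their backs; the gripper's body (76 mm by 85 mm) begins 54 mm behind the grasp point. The pads swing forward as they close: fully open they stand 13 mm farther back than shut.
Start: joints at [-1.188, 0.689, -0.195, 1.565, 0.157, 0.902, -0.215], TCP at [0.214, 0.587, 0.304] pointing down, gripper open.
Joint ranges: [-3.01, 3.01], [-0.46, 2.08], [-1.47, 1.51], [0.13, 2.56], [-1, 4.14], [0.04, 2.09], [-2.66, 2.66]. Speed limits (rad/s): [2.57, 2.57, 3.14, 3.14, 3.14, 3.14, 3.14].

INTERFACE

Orientations are given as a unit quaternion [x, y, z, w].
In Python, from plant import r gives the robot as it stands.
- The arm moves only by the tool move_arm, never from a script. Its argument "plan" is a list of rows, each an object with "jaw": the opening, from -1 (shut) to 1 (fully open), so that 0 is half open; "delta_pos": the shift along the tool's x, y, z in mm, a list of three; "twist": the turn, a rotation vector about the tool's x, y, z in rad, a list of three. In form: [{"jaw": jaw, "delta_pos": [x, y, z], "twist": [rx, ry, rz]}, ...]. A call has exactly 8 rows; each row shifts and turns the commanded pose from where the row before left it, along the tool's axes as they then stand; what a row does not reach is not made up. A row lasts 1/12 s, in which the tool goes at most 41.7 mm and 7.16 degrees, less where a joint would pass 70% of its speed; a pose out of reach is approached as far as the arm can. A call is refused whole if a number of a shift passes 41.7 or a number of a turn 0.125, either way. A call with a gripper value outside its range is refused whole. The fingers move at their own pace and stop on an object; "newtons" is the grip in N (left out, the last holds). Time passes only in rows, so rows that do not move let the fingers close, or fill a call up. It gives the time, the measured TCP pose, the force and the opening at its end, in the units of the state.
- r.state(): the state, without advancing time (a new reading comes with each control period).
- r.read_camera(name): name is "scene" or "top" or "wrist"; returns a dict with "img" (480x640x3 uint8, red, green, blue), "range_z" (480x640 float32, m along the optical axis (not along the pixel's ray), 0 where there is no reading), "fx", "fy", "cx", "cy" (pixels), "D" ([k1, k2, p1, p2, k3] as OpenCV has them; the pictures are not rectified), "R" (3x3) and "t" (3): a world point X has camera coordinates R X + t; the wrist camera has in their place "tool_from_camera" (4x4, takes a point from camera to tool coordinates, whose origin is the TCP and whose axes are the flange's). Camera axes: x right, y down, z forward; pixel columns grow to the right and rows downward; lengths in m; the calibration is good to about 2 mm. A picture is of the moment at which its call begins: read the wrist's pose just before it.
- r.hand_in(): hands the job in, once; it reports no verdict.
The state is a dict: "t": time; "qpos": joint angles; "qvel": joint speeds; "tau": joint torques, N m; "tool_pos": TCP position; "eef_rot": TCP orientation; "contact_force": force on the tool from outside, world axes, zero at the start; "torque": the same for the moment, N m; "grip_width": finger opening in m.
Only numpy, scipy, OpenCV 4.12 (cv2) and the standard library are available. Lean on these libraries where they do the work, as an engineer would, in place of code of your own. Each camera call takes 0.05 s, during which the arm holds its last target.

## Working session

There is one attempt and no reset: what is moved stays moved. The work goes in short steps, Python scripts to look and compute and a tool call to move; the robot and the scene stay as the last step left them, time stands still between calls to the robot, and variables do not carry over. Pictures are saved under pics/ and viewed, and the job is handed in when it is done.

Besides the shell and the picture viewer there is one more tool, called after "Emit:" as name(argument=value, ...), one argument or row to a line, values as JSON. move_arm: Moves the arm, as the interface text tells. Its arguments: {"type":"object","properties":{"plan":{"type":"array","items":{"type":"object","properties":{"jaw":{"type":"number"},"delta_pos":{"type":"array","items":{"type":"number"}},"twist":{"type":"array","items":{"type":"number"}}}}},"newtons":{"type":"number"}},"required":["plan"]}

```bash
ls; mkdir -p pics; python3 - <<'E'
from plant import r
import cv2,numpy as np
print(r.state())
for n in ["scene","top","wrist"]:
    c=r.read_camera(n); cv2.imwrite(f"pics/{n}0.png",c["img"][:,:,::-1])
    np.savez(f"pics/{n}0.npz",**c)
    print(n,{k:v for k,v in c.items() if k not in("img","range_z")})
E
```

```text
pics
{'t': 0.0, 'qpos': array([-1.18823293,  0.69000381, -0.19451363,  1.56637495,  0.15726374,
        0.90249612, -0.21510302]), 'qvel': array([-9.22633297e-05,  5.31957626e-04,  2.76365185e-04, -4.31457903e-04,
        2.48185613e-04, -2.59124433e-04,  1.10834578e-03]), 'tau': array([ 3.81012669e-04, -5.39612174e+01, -1.26675501e+00, -1.58547467e+01,
        9.06574423e-03,  9.34971438e-03, -3.78391462e-06]), 'tool_pos': array([0.21343599, 0.58686124, 0.3030633 ]), 'eef_rot': array([ 1.73468432e-01,  9.84838975e-01, -9.40729046e-04, -1.10517594e-04]), 'contact_force': array([-0.23273747,  0.38911476,  0.7017391 ]), 'torque': array([ 0.00402085, -0.05320904, -0.03186984]), 'grip_width': 0.08545831610527581}
scene {'fx': 530.6241888162394, 'fy': 530.6241888162394, 'cx': 316.4854571262384, 'cy': 238.86382075971366, 'D': array([0.02416415, 0.        , 0.        , 0.        , 0.        ]), 'R': array([[-0.7075322 ,  0.70635381, -0.02150548],
       [ 0.41457212,  0.39023431, -0.82209923],
       [-0.57230075, -0.59057725, -0.56893793]]), 't': array([ 0.3895603 , -0.15963411,  1.4610705
[... 250 characters left out ...]
[-0.98834563,  0.02759152, -0.14970513],
       [ 0.14930858, -0.01592361, -0.98866242]]), 't': array([3.03661524e-04, 5.51074193e-01, 1.12362054e+00])}
wrist {'fx': 389.7711665335524, 'fy': 389.7711665335524, 'cx': 314.5572889441855, 'cy': 242.3860691337597, 'D': array([-0.04303166,  0.        ,  0.        ,  0.        ,  0.        ]), 'tool_from_camera': array([[ 4.15042879e-04, -9.54989716e-01, -2.96638617e-01,
         7.59870079e-02],
       [ 9.99999197e-01,  7.51653298e-04, -1.02069861e-03,
         5.48386815e-04],
       [ 1.19772607e-03, -2.96637955e-01,  9.54989261e-01,
        -6.92389701e-02],
       [ 0.00000000e+00,  0.00000000e+00,  0.00000000e+00,
         1.00000000e+00]])}
```

View pics/top0.png

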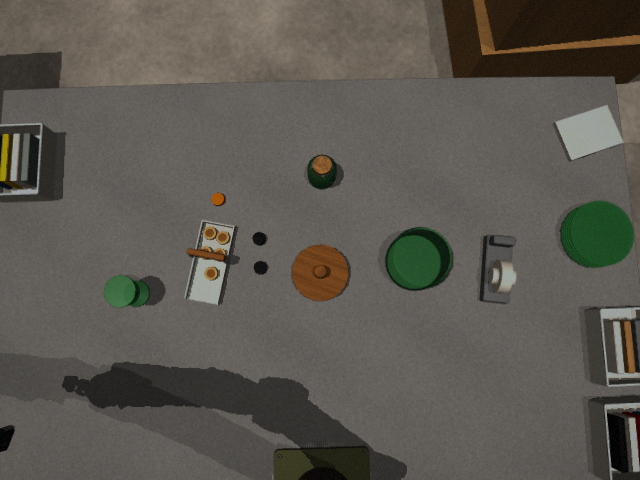

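View pics/scene0.png

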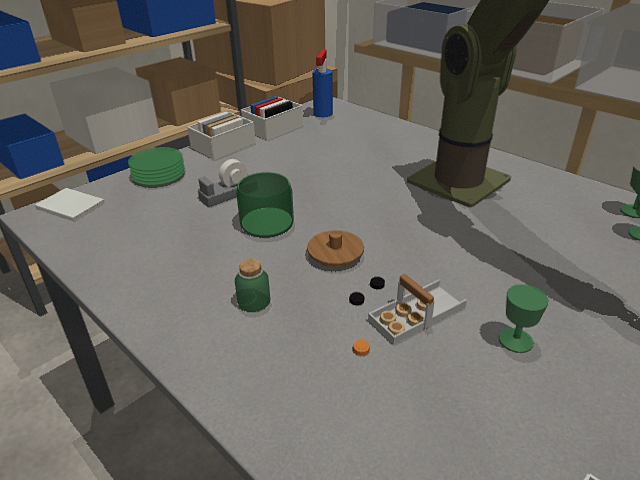

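View pics/wrist0.png

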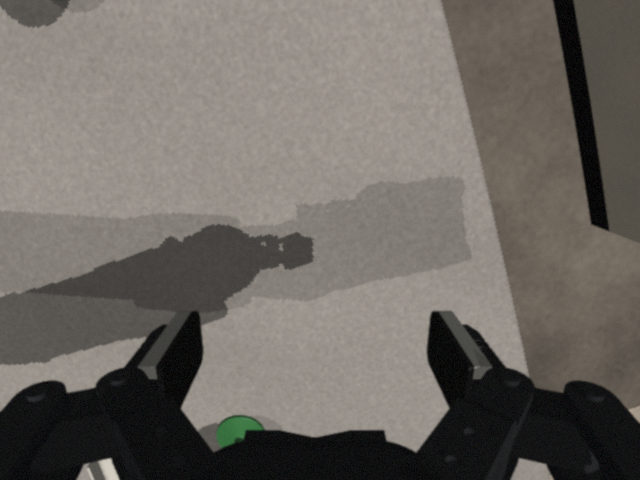

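The views show the tray in the top picture at about (210,262). Its handle is at (207,255) and its open end points down, towards the robot. The jar is at (419,259), the stopper at (321,272), the goblet at (125,291), the small jar at (321,172) and the tape at (498,268). Two black look-alikes and one orange one lie near the tray. Next I measure these positions.

```bash
cat > h.py <<'E'
import numpy as np,cv2
def K(c): return np.array([[c["fx"],0,c["cx"]],[0,c["fy"],c["cy"]],[0,0,1.]])
def ray(c,uv):
    p=cv2.undistortPoints(np.array(uv,float).reshape(-1,1,2),K(c),c["D"]).reshape(-1,2)
    d=np.c_[p,np.ones(len(p))]@c["R"]; o=-c["R"].T@c["t"]; return o,d
def onplane(c,uv,z):
    o,d=ray(c,uv); s=(z-o[2])/d[:,2]; return o+d*s[:,None]
def cloud(c):
    v,u=np.mgrid[0:480,0:640]; uv=np.c_[u.ravel(),v.ravel()]
    p=cv2.undistortPoints(uv.astype(float).reshape(-1,1,2),K(c),c["D"]).reshape(-1,2)
    z=c["range_z"].ravel(); P=np.c_[p,np.ones(len(p))]*z[:,None]
    W=(P-c["t"])@c["R"]; W[z<=0]=np.nan; return W.reshape(480,640,3)
def blobs(m,amin=30):
    n,l,s,ce=cv2.connectedComponentsWithStats(m.astype(np.uint8)); 
    return [(l==i,s[i,4],ce[i]) for i in range(1,n) if s[i,4]>=amin]
E
python3 - <<'E'
from h import *
for n in ["top","scene"]:
    c=dict(np.load(f"pics/{n}0.npz"));W=cloud(c)
    hsv=cv2.cvtColor(c["img"],cv2.COLOR_RGB2HSV)
    br=(hsv[...,0]<20)&(hsv[...,1]>90)&(hsv[...,2]>40)
    gr=(abs(hsv[...,0].astype(int)-65)<20)&(hsv[...,1]>90)
    wh=(hsv[...,1]<40)&(hsv[...,2]>150)
    for nm,m in (("br",br),("gr",gr),("wh",wh)):
        for b,a,ce in blobs(m):
            P=W[b];P=P[~np.isnan(P[:,0])]
            if len(P) and .2<np.median(P[:,0])<.95 and abs(np.median(P[:,1]))<.6:
                (cx,cy),sz,an=cv2.minAreaRect(P[:,:2].astype(np.float32))
                print(n,nm,a,ce.round(0),"med",np.median(P,0).round(3),"z5/95",np.percentile(P[:,2],[5,98]).round(3),"rect",round(cx,3),round(cy,3),np.round(sz,3),round(an,1))
E
```

```text
top br 287 [322. 165.] med [ 0.708 -0.019  0.093] z5/95 [0.089 0.097] rect 0.708 -0.019 [0.04  0.039] 83.4
top br 150 [217. 199.] med [0.658 0.221 0.011] z5/95 [-0.     0.016] rect 0.66 0.223 [0.033 0.03 ] 79.7
top br 239 [216. 234.] med [0.576 0.225 0.014] z5/95 [0.01  0.019] rect 0.575 0.226 [0.063 0.03 ] 68.5
top br 2520 [320. 272.] med [ 0.481 -0.008  0.025] z5/95 [0.021 0.058] rect 0.482 -0.008 [0.126 0.125] 79.9
top br 340 [207. 253.] med [0.526 0.235 0.074] z5/95 [0.011 0.079] rect 0.532 0.234 [0.081 0.032] 78.3
top br 121 [211. 273.] med [0.488 0.236 0.014] z5/95 [0.009 0.019] rect 0.488 0.235 [0.028 0.027] 48.5
top gr 382 [321. 177.] med [ 0.687 -0.016  0.063] z5/95 [0.021 0.075] rect 0.705 -0.018 [0.062 0.06 ] 82.1
top gr 3211 [418. 259.] med [ 0.506 -0.23   0.008] z5/95 [0.002 0.111] rect 0.498 -0.23 [0.151 0.129] 75.2
top gr 1115 [126. 292.] med [0.447 0.4   0.103] z5/95 [0.002 0.108] rect 0.46 0.414 [0.093 0.065] 30.0
top wh 113 [222. 229.] med [0.591 0.21  0.003] z5/95 [-0.002  0.021] rect 0.586 0.218 [0.067 0.028] 76.5
top wh 183 [215. 244.] med [0.555 0.23  0.002] z5/
[... 1258 characters left out ...]
 0.408 0.105] z5/95 [0.102 0.107] rect 0.448 0.406 [0.066 0.064] 60.1
scene gr 628 [516. 340.] med [0.453 0.41  0.006] z5/95 [0.003 0.031] rect 0.45 0.407 [0.058 0.057] 25.2
scene wh 114 [228. 164.] med [ 0.471 -0.406  0.089] z5/95 [0.075 0.095] rect 0.413 -0.481 [0.226 0.052] 55.5
scene wh 484 [443. 301.] med [0.449 0.256 0.004] z5/95 [0.002 0.023] rect 0.47 0.249 [0.073 0.101] 78.2
scene wh 100 [415. 307.] med [0.503 0.222 0.004] z5/95 [0.002 0.015] rect 0.508 0.232 [0.063 0.026] 56.0
scene wh 74 [381. 324.] med [0.598 0.216 0.021] z5/95 [0.003 0.023] rect 0.594 0.219 [0.075 0.023] 69.4
scene wh 131 [405. 324.] med [0.554 0.244 0.005] z5/95 [0.002 0.023] rect 0.558 0.251 [0.073 0.047] 38.7
```

```bash
python3 - <<'E'
from h import *
from scipy.optimize import least_squares
for n in ["top","scene"]:
    c=dict(np.load(f"pics/{n}0.npz"));W=cloud(c)
    P=W.reshape(-1,3);P=P[~np.isnan(P[:,0])]
    def box(x0,x1,y0,y1,z0,z1):
        m=(P[:,0]>x0)&(P[:,0]<x1)&(P[:,1]>y0)&(P[:,1]<y1)&(P[:,2]>z0)&(P[:,2]<z1);return P[m]
    b=box(.45,.6,.15,.32,.068,.085); print(n,"bar",cv2.minAreaRect(b[:,:2].astype(np.float32)),b.mean(0).round(4),len(b))
    pc=np.linalg.svd(b[:,:2]-b[:,:2].mean(0))[2][0];print("bar dir deg",np.degrees(np.arctan2(pc[1],pc[0])))
    j=box(.38,.65,-.33,-.12,.104,.116)
    f=least_squares(lambda q:np.hypot(j[:,0]-q[0],j[:,1]-q[1])-.059,[.5,-.23],loss="soft_l1",f_scale=.003);print("jar",f.x.round(4),len(j),np.median(j[:,2]))
    s=box(.4,.56,-.09,.08,.05,.065);print("knob",cv2.minEnclosingCircle(s[:,:2].astype(np.float32)),len(s))
    s=box(.4,.56,-.09,.08,.02,.032);print("flange",cv2.minEnclosingCircle(s[:,:2].astype(np.float32)),len(s))
    t=box(.40,.65,.16,.31,.017,.024) ; 
    t=P[(abs(P[:,2]-.02)<.006)&(P[:,0]>.4)&(P[:,0]<.65)&(P[:,1]>.16)&(P[:,1]<.32)];print("tray walls",cv2.minAreaRect(t[:,:2].astype(np.float32)))
    hsv=cv2.cvtColor(c["img"],cv2.COLOR_RGB2HSV)
# tray outline white in top: contour corners on plane z=.0
c=dict(np.load("pics/top0.npz"));cv2.imwrite("pics/zt.png",cv2.resize(c["img"][205:315,170:290,::-1],None,fx=5,fy=5,interpolation=cv2.INTER_CUBIC))
E
```

```text
top bar ((0.5229488015174866, 0.23573073744773865), (0.08228560537099838, 0.01412881538271904), 77.4640121459961) [0.5226 0.2356 0.0746] 254
bar dir deg 77.65578425107222
jar [ 0.5013 -0.2205] 389 0.10865654023198845
knob ((0.4818868339061737, -0.008345026522874832), 0.013910519890487194) 131
flange ((0.4819822609424591, -0.008258049376308918), 0.0628962442278862) 2342
tray walls ((0.5131738781929016, 0.23676669597625732), (0.08041824400424957, 0.18046337366104126), 77.13310241699219)
scene bar ((0.5235458612442017, 0.23539552092552185), (0.0805722251534462, 0.016301676630973816), 79.13873291015625) [0.5263 0.2382 0.0749] 321
bar dir deg 78.24279105848187
jar [ 0.5023 -0.2209] 396 0.10903028270122551
knob ((0.4841782748699188, -0.009167821146547794), 0.01526553463190794) 105
flange ((0.4808342456817627, -0.008436290547251701), 0.06541679054498672) 1384
tray walls ((0.5363073945045471, 0.2315521538257599), (0.08442968875169754, 0.2272016853094101), 75.825927734375)
```

View pics/zt.png

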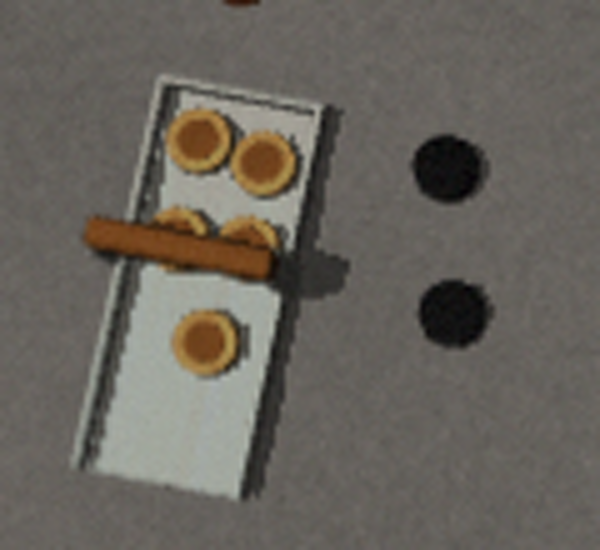

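```bash
cat >> h.py <<'E'
from scipy.spatial.transform import Rotation as Ro
def go(s,p,yaw=None,tilt=0,yref=None,quiet=False):
    """target TCP p; tool pointing down, tool y at yaw(deg) in the world. prints needed shift in tool axes mm & rotvec in tool axes"""
    R0=Ro.from_quat(s["eef_rot"]); d=R0.inv().apply(np.array(p)-s["tool_pos"])*1000
    ya=R0.apply([0,1,0]); out=dict(t=round(float(s["t"]),2),pos=np.round(s["tool_pos"],4),yaw=round(np.degrees(np.arctan2(ya[1],ya[0])),2),z=R0.apply([0,0,1]).round(4),F=s["contact_force"].round(1),w=round(float(s["grip_width"]),4),shift_mm=d.round(1))
    if yaw is not None:
        a=np.radians(yaw); y=np.array([np.cos(a),np.sin(a),0]); z=np.array([0,0,-1.]); x=np.cross(y,z)
        T=Ro.from_matrix(np.c_[x,y,z]); 
        if tilt: T=T*Ro.from_rotvec([np.radians(tilt),0,0])
        out["rotvec"]=(R0.inv()*T).as_rotvec().round(4); out["shift_after"]=(T.inv().apply(np.array(p)-s["tool_pos"])*1000).round(1)
    print(out)
E
python3 - <<'E'
from plant import r
from h import *
go(r.state(),[.523,.2355,.303],-12.3)
E
```

```text
{'t': 0.15, 'pos': array([0.2135, 0.587 , 0.3032]), 'yaw': np.float64(70.02), 'z': array([-4.0e-04, -1.4e-03, -1.0e+00]), 'F': array([-1. ,  0.3, -0. ]), 'w': 0.0854, 'shift_mm': array([-411. , -224.6,    0.6]), 'rotvec': array([-1.1000e-03,  1.1000e-03,  1.4367e+00]), 'shift_after': array([-2.775e+02,  3.773e+02,  2.000e-01])}
```

Emit:
move_arm(
  plan=[
    {"jaw":1,"delta_pos":[-15,-8,0],"twist":[0,0,0]},
    {"jaw":1,"delta_pos":[-28,-15.5,0],"twist":[0,0,0]},
    {"jaw":1,"delta_pos":[-28,-15.5,0],"twist":[0,0,0]},
    {"jaw":1,"delta_pos":[-28,-15.5,0],"twist":[0,0,0]},
    {"jaw":1,"delta_pos":[-28,-15.5,0],"twist":[0,0,0]},
    {"jaw":1,"delta_pos":[-28,-15.5,0],"twist":[0,0,0]},
    {"jaw":1,"delta_pos":[-28,-15.5,0],"twist":[0,0,0]},
    {"jaw":1,"delta_pos":[-28,-15.5,0],"twist":[0,0,0]},
  ],
)

```text
t: 0.82
tool_pos: [0.3728, 0.4044, 0.3038]
eef_rot: [0.173, 0.985, -0.0, -0.0]
contact_force: [0.2, 0.6, 0.3]
grip_width: 0.0855
```

Emit:
move_arm(
  plan=[
    {"jaw":1,"delta_pos":[-28,-15.5,0],"twist":[0,0,0]},
    {"jaw":1,"delta_pos":[-28,-15.5,0],"twist":[0,0,0]},
    {"jaw":1,"delta_pos":[-28,-15.5,0],"twist":[0,0,0]},
    {"jaw":1,"delta_pos":[-28,-15.5,0],"twist":[0,0,0]},
    {"jaw":1,"delta_pos":[-28,-15.5,0],"twist":[0,0,0]},
    {"jaw":1,"delta_pos":[-28,-15.5,0],"twist":[0,0,0]},
    {"jaw":1,"delta_pos":[-22,-12,0],"twist":[0,0,0]},
    {"jaw":1,"delta_pos":[-10,-5.5,0],"twist":[0,0,0.06]},
  ],
)

```text
t: 1.48
tool_pos: [0.525, 0.2289, 0.3035]
eef_rot: [0.206, 0.979, -0.001, 0.001]
contact_force: [0.7, -0.4, 0.1]
grip_width: 0.0857
```

Emit:
move_arm(
  plan=[
    {"jaw":1,"delta_pos":[0,0,0],"twist":[0,0,0.115]},
    {"jaw":1,"delta_pos":[0,0,0],"twist":[0,0,0.115]},
    {"jaw":1,"delta_pos":[0,0,0],"twist":[0,0,0.115]},
    {"jaw":1,"delta_pos":[0,0,0],"twist":[0,0,0.115]},
    {"jaw":1,"delta_pos":[0,0,0],"twist":[0,0,0.115]},
    {"jaw":1,"delta_pos":[0,0,0],"twist":[0,0,0.115]},
    {"jaw":1,"delta_pos":[0,0,0],"twist":[0,0,0.115]},
    {"jaw":1,"delta_pos":[0,0,0],"twist":[0,0,0.115]},
  ],
)

```text
t: 2.15
tool_pos: [0.522, 0.2336, 0.3037]
eef_rot: [0.619, 0.786, -0.0, -0.0]
contact_force: [0.0, -0.1, -0.1]
grip_width: 0.0857
```

Emit:
move_arm(
  plan=[
    {"jaw":1,"delta_pos":[0,0,10],"twist":[0,0,0.115]},
    {"jaw":1,"delta_pos":[0,0,15],"twist":[0,0,0.115]},
    {"jaw":1,"delta_pos":[0,0,15],"twist":[0,0,0.115]},
    {"jaw":1,"delta_pos":[0,0,15],"twist":[0,0,0.1]},
    {"jaw":1,"delta_pos":[0,0,10],"twist":[0,0,0.012]},
    {"jaw":1,"delta_pos":[0,0,5],"twist":[0,0,0]},
    {"jaw":1,"delta_pos":[0,0,0],"twist":[0,0,0]},
    {"jaw":1,"delta_pos":[0,0,0],"twist":[0,0,0]},
  ],
)

```text
t: 2.82
tool_pos: [0.5225, 0.2336, 0.2341]
eef_rot: [0.778, 0.628, 0.0, -0.0]
contact_force: [-0.7, -1.7, -0.6]
grip_width: 0.0855
```

```bash
python3 - <<'E'
from plant import r
from h import *
s=r.state();print(s["qpos"].round(3));go(s,[.523,.2355,.120],-12.3)
c=r.read_camera("wrist"); cv2.imwrite("pics/w1.png",c["img"][:,:,::-1])
E
```

```text
[-0.59   0.718  0.152  1.807 -0.171  0.629 -0.55 ]
{'t': 2.82, 'pos': array([0.5225, 0.2336, 0.2341]), 'yaw': np.float64(-12.22), 'z': array([ 1.e-04,  4.e-04, -1.e+00]), 'F': array([-0.7, -1.7, -0.6]), 'w': 0.0855, 'shift_mm': array([1.900e+00, 1.000e-01, 1.141e+02]), 'rotvec': array([ 0.    , -0.0004,  0.0014]), 'shift_after': array([1.900e+00, 1.000e-01, 1.141e+02])}
```

View pics/w1.png

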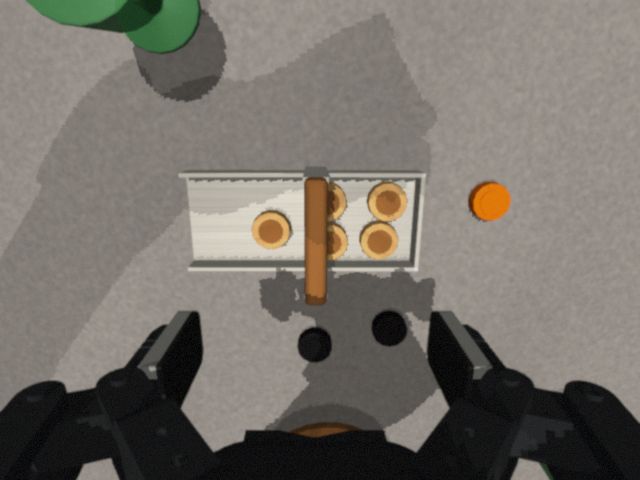

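The bar lies across the fingers' centre line at column 316, between the pads. I'll descend and grip it.

Emit:
move_arm(
  plan=[
    {"jaw":1,"delta_pos":[1.9,0,12],"twist":[0,0,0]},
    {"jaw":1,"delta_pos":[0,0,18],"twist":[0,0,0]},
    {"jaw":1,"delta_pos":[0,0,20],"twist":[0,0,0]},
    {"jaw":1,"delta_pos":[0,0,20],"twist":[0,0,0]},
    {"jaw":1,"delta_pos":[0,0,18],"twist":[0,0,0]},
    {"jaw":1,"delta_pos":[0,0,13],"twist":[0,0,0]},
    {"jaw":1,"delta_pos":[0,0,9],"twist":[0,0,0]},
    {"jaw":1,"delta_pos":[0,0,5],"twist":[0,0,0]},
  ],
)

```text
t: 3.53
tool_pos: [0.5224, 0.2354, 0.1177]
eef_rot: [0.779, 0.627, -0.0, -0.0]
contact_force: [0.5, 0.3, 0.3]
grip_width: 0.0853
```

Emit:
move_arm(
  plan=[
    {"jaw":0.4,"delta_pos":[0,0,0],"twist":[0,0,0]},
    {"jaw":0,"delta_pos":[0,0,0],"twist":[0,0,0]},
    {"jaw":-0.4,"delta_pos":[0,0,0],"twist":[0,0,0]},
    {"jaw":-0.6,"delta_pos":[0,0,0],"twist":[0,0,0]},
    {"jaw":-0.8,"delta_pos":[0,0,0],"twist":[0,0,0]},
    {"jaw":-1,"delta_pos":[0,0,0],"twist":[0,0,0]},
    {"jaw":-1,"delta_pos":[0,0,0],"twist":[0,0,0]},
    {"jaw":-1,"delta_pos":[0,0,0],"twist":[0,0,0]},
  ],
  newtons=60,
)

```text
t: 4.2
tool_pos: [0.5231, 0.2356, 0.1196]
eef_rot: [0.779, 0.627, 0.001, 0.0]
contact_force: [-0.7, 0.4, 7.0]
grip_width: 0.0131
```

```bash
python3 - <<'E'
from plant import r
from h import *
s=r.state();go(s,[.523,.2355,.120],-12.3)
c=r.read_camera("wrist"); cv2.imwrite("pics/w2.png",c["img"][:,:,::-1])
E
```

```text
{'t': 4.2, 'pos': array([0.5231, 0.2356, 0.1196]), 'yaw': np.float64(-12.32), 'z': array([ 1.1e-03,  6.0e-04, -1.0e+00]), 'F': array([-0.7,  0.4,  7. ]), 'w': 0.0131, 'shift_mm': array([-0.1, -0. , -0.4]), 'rotvec': array([ 0.001 , -0.0008, -0.0003]), 'shift_after': array([-0.1, -0. , -0.4])}
```

View pics/w2.png

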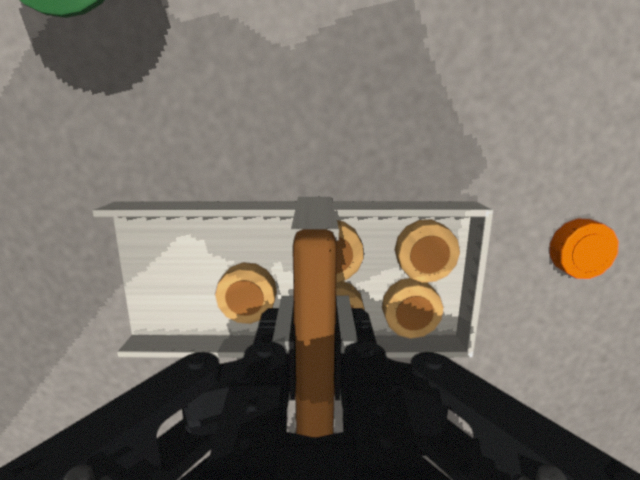

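Gripped at a width of 13.1 mm. I'll lift gently with the lip slightly up.

Emit:
move_arm(
  plan=[
    {"jaw":-1,"delta_pos":[0,0,-4],"twist":[0,0,0]},
    {"jaw":-1,"delta_pos":[0,0,-8],"twist":[0,0,0]},
    {"jaw":-1,"delta_pos":[0,0,-13],"twist":[0.01,0,0]},
    {"jaw":-1,"delta_pos":[0,0,-18],"twist":[0.02,0,0]},
    {"jaw":-1,"delta_pos":[0,0,-22],"twist":[0.02,0,0]},
    {"jaw":-1,"delta_pos":[0,0,-22],"twist":[0.02,0,0]},
    {"jaw":-1,"delta_pos":[0,0,-22],"twist":[0.01,0,0]},
    {"jaw":-1,"delta_pos":[0,0,-22],"twist":[0,0,0]},
  ],
)

```text
t: 4.92
tool_pos: [0.5277, 0.2338, 0.2509]
eef_rot: [0.778, 0.626, -0.026, -0.031]
contact_force: [1.2, 0.4, -2.0]
grip_width: 0.0131
```

Emit:
move_arm(
  plan=[
    {"jaw":-1,"delta_pos":[0,0,-20],"twist":[0,0,0]},
    {"jaw":-1,"delta_pos":[0,0,-16],"twist":[0,0,0]},
    {"jaw":-1,"delta_pos":[0,0,-12],"twist":[0,0,0]},
    {"jaw":-1,"delta_pos":[0,0,-7],"twist":[0,0,0]},
    {"jaw":-1,"delta_pos":[0,0,-3],"twist":[0,0,0]},
    {"jaw":-1,"delta_pos":[0,0,0],"twist":[0,0,0]},
    {"jaw":-1,"delta_pos":[0,0,0],"twist":[0,0,0]},
    {"jaw":-1,"delta_pos":[0,0,0],"twist":[0,0,0]},
  ],
)

```text
t: 5.58
tool_pos: [0.5317, 0.2332, 0.3066]
eef_rot: [0.778, 0.627, -0.026, -0.031]
contact_force: [0.2, -0.5, -2.7]
grip_width: 0.0129
```

```bash
python3 - <<'E'
from plant import r
from h import *
s=r.state();print(s["qpos"].round(3));go(s,[.502,-.1,.30],90)
c=r.read_camera("wrist"); cv2.imwrite("pics/w3.png",c["img"][:,:,::-1])
c=r.read_camera("scene"); cv2.imwrite("pics/s3.png",c["img"][:,:,::-1])
E
```

```text
[-0.549  0.652  0.138  1.659 -0.167  0.909 -0.543]
{'t': 5.58, 'pos': array([0.5317, 0.2332, 0.3066]), 'yaw': np.float64(-12.31), 'z': array([-0.0801,  0.0162, -0.9967]), 'F': array([ 0.2, -0.5, -2.7]), 'w': 0.0129, 'shift_mm': array([-331.8,   42.5,    3.5]), 'rotvec': array([-0.0599, -0.0721, -1.7846]), 'shift_after': array([  29.7, -333.2,    6.6])}
```

View pics/s3.png

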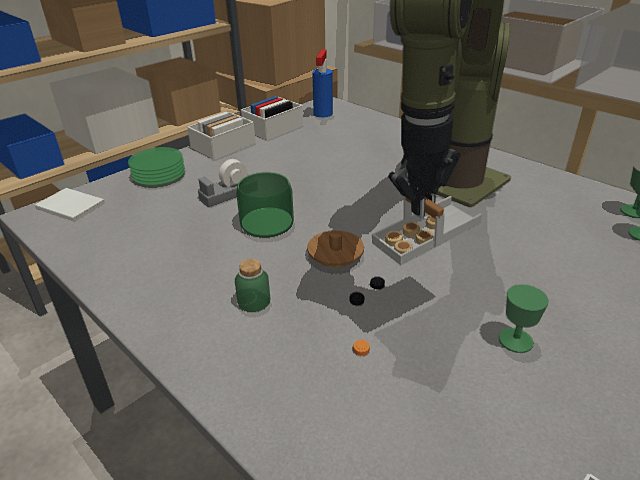

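The tray is clear of the bench with all five draughts aboard, at about (425,230) in the scene picture. Next I turn it so the lip faces the jar.

Emit:
move_arm(
  plan=[
    {"jaw":-1,"delta_pos":[0,0,0],"twist":[0,-0.004,-0.05]},
    {"jaw":-1,"delta_pos":[0,0,0],"twist":[0,-0.007,-0.09]},
    {"jaw":-1,"delta_pos":[0,0,0],"twist":[0,-0.009,-0.115]},
    {"jaw":-1,"delta_pos":[0,0,0],"twist":[0,-0.009,-0.115]},
    {"jaw":-1,"delta_pos":[0,0,0],"twist":[0,-0.009,-0.115]},
    {"jaw":-1,"delta_pos":[0,0,0],"twist":[0,-0.009,-0.115]},
    {"jaw":-1,"delta_pos":[0,0,0],"twist":[0,-0.009,-0.115]},
    {"jaw":-1,"delta_pos":[0,0,0],"twist":[0,-0.009,-0.115]},
  ],
)

```text
t: 6.35
tool_pos: [0.5322, 0.2332, 0.307]
eef_rot: [0.456, 0.889, -0.035, -0.019]
contact_force: [-0.1, -0.2, -2.1]
grip_width: 0.013
```

Emit:
move_arm(
  plan=[
    {"jaw":-1,"delta_pos":[0,0,0],"twist":[0,-0.009,-0.115]},
    {"jaw":-1,"delta_pos":[0,0,0],"twist":[0,-0.009,-0.115]},
    {"jaw":-1,"delta_pos":[0,0,0],"twist":[0,-0.009,-0.115]},
    {"jaw":-1,"delta_pos":[0,0,0],"twist":[0,-0.009,-0.115]},
    {"jaw":-1,"delta_pos":[0,0,0],"twist":[0,-0.009,-0.115]},
    {"jaw":-1,"delta_pos":[0,0,0],"twist":[0,-0.009,-0.115]},
    {"jaw":-1,"delta_pos":[0,0,0],"twist":[0,-0.009,-0.115]},
    {"jaw":-1,"delta_pos":[0,0,0],"twist":[0,-0.007,-0.09]},
  ],
)

```text
t: 7.02
tool_pos: [0.5321, 0.2332, 0.307]
eef_rot: [0.025, 0.999, -0.039, -0.002]
contact_force: [0.3, 0.4, -2.2]
grip_width: 0.0128
```

Emit:
move_arm(
  plan=[
    {"jaw":-1,"delta_pos":[0,0,0],"twist":[0,-0.005,-0.06]},
    {"jaw":-1,"delta_pos":[0,0,0],"twist":[0,0,0]},
    {"jaw":-1,"delta_pos":[0,-5,0.4],"twist":[0,0,0]},
    {"jaw":-1,"delta_pos":[2,-10,0.8],"twist":[0,0,0]},
    {"jaw":-1,"delta_pos":[2,-15,1.2],"twist":[0,0,0]},
    {"jaw":-1,"delta_pos":[3,-20,1.6],"twist":[0,0,0]},
    {"jaw":-1,"delta_pos":[3,-20,1.6],"twist":[0,0,0]},
    {"jaw":-1,"delta_pos":[3,-20,1.6],"twist":[0,0,0]},
  ],
)

```text
t: 7.68
tool_pos: [0.5192, 0.1401, 0.3073]
eef_rot: [-0.001, 0.999, -0.04, -0.001]
contact_force: [0.8, -1.0, -1.5]
grip_width: 0.0132
```

```bash
python3 - <<'E'
from plant import r
from h import *
s=r.state();print(s["qpos"].round(3));go(s,[.502,-.1,.30],90)
E
```

```text
[-0.189  0.589 -0.318  1.805  0.332  0.837  0.882]
{'t': 7.68, 'pos': array([0.5192, 0.1401, 0.3073]), 'yaw': np.float64(90.15), 'z': array([-0.0018, -0.0792, -0.9969]), 'F': array([ 0.8, -1. , -1.5]), 'w': 0.0132, 'shift_mm': array([  17.8, -238.7,   26.4]), 'rotvec': array([-0.0793, -0.0019,  0.0026]), 'shift_after': array([  17.2, -240.1,    7.3])}
```

Emit:
move_arm(
  plan=[
    {"jaw":-1,"delta_pos":[2,-22,1.8],"twist":[0,0,0]},
    {"jaw":-1,"delta_pos":[2,-24,2],"twist":[0,0,0]},
    {"jaw":-1,"delta_pos":[2,-24,2],"twist":[0,0,0]},
    {"jaw":-1,"delta_pos":[2,-24,2],"twist":[0,0,0]},
    {"jaw":-1,"delta_pos":[1,-24,2],"twist":[0,0,0]},
    {"jaw":-1,"delta_pos":[1,-24,2],"twist":[0,0,0]},
    {"jaw":-1,"delta_pos":[1,-24,2],"twist":[0,0,0]},
    {"jaw":-1,"delta_pos":[1,-22,1.8],"twist":[0,0,0]},
  ],
)

```text
t: 8.35
tool_pos: [0.5074, -0.0492, 0.3065]
eef_rot: [-0.001, 0.999, -0.04, -0.001]
contact_force: [0.4, -1.2, -2.7]
grip_width: 0.0129
```

Emit:
move_arm(
  plan=[
    {"jaw":-1,"delta_pos":[0,-18,1.5],"twist":[0,0,0]},
    {"jaw":-1,"delta_pos":[0,-14,1.2],"twist":[0,0,0]},
    {"jaw":-1,"delta_pos":[0,-8,0.7],"twist":[0,0,0]},
    {"jaw":-1,"delta_pos":[0,-4,0.3],"twist":[0,0,0]},
    {"jaw":-1,"delta_pos":[0,0,0],"twist":[0,0,0]},
    {"jaw":-1,"delta_pos":[0,0,0],"twist":[0,0,0]},
    {"jaw":-1,"delta_pos":[0,0,0],"twist":[0,0,0]},
    {"jaw":-1,"delta_pos":[0,0,0],"twist":[0,0,0]},
  ],
)

```text
t: 9.02
tool_pos: [0.5089, -0.0887, 0.3062]
eef_rot: [-0.003, 0.999, -0.039, -0.001]
contact_force: [0.6, 0.2, -3.1]
grip_width: 0.013
```

```bash
python3 - <<'E'
from plant import r
from h import *
s=r.state();print(s["qpos"].round(3));go(s,[.502,-.1,.25],90)
R=Ro.from_quat(s["eef_rot"]);print("lip",s["tool_pos"]+R.apply([0,-.1,.117]))
c=r.read_camera("top"); cv2.imwrite("pics/t4.png",c["img"][:,:,::-1])
c=r.read_camera("wrist"); cv2.imwrite("pics/w4.png",c["img"][:,:,::-1])
E
```

```text
[ 0.253  0.554 -0.328  1.891  0.364  0.758  1.278]
{'t': 9.02, 'pos': array([ 0.5089, -0.0887,  0.3062]), 'yaw': np.float64(90.39), 'z': array([-0.001, -0.077, -0.997]), 'F': array([ 0.6,  0.2, -3.1]), 'w': 0.013, 'shift_mm': array([ 6.9, -6.9, 56.9]), 'rotvec': array([-0.0771, -0.0012,  0.0067]), 'shift_after': array([  6.9, -11.3,  56.2])}
lip [ 0.50947452 -0.19739584  0.19724758]
```

View pics/t4.png

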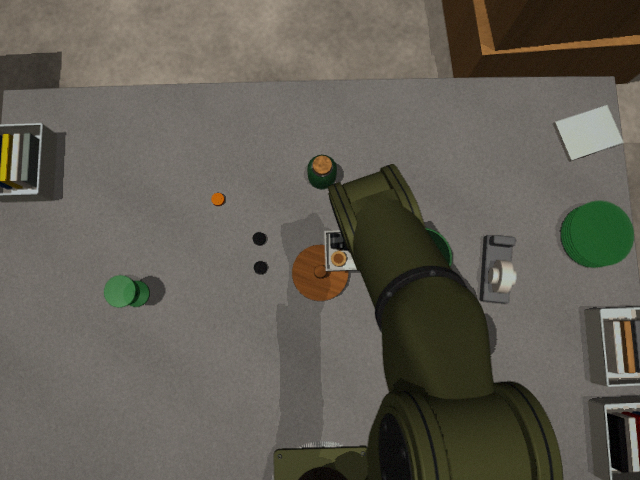

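View pics/w4.png

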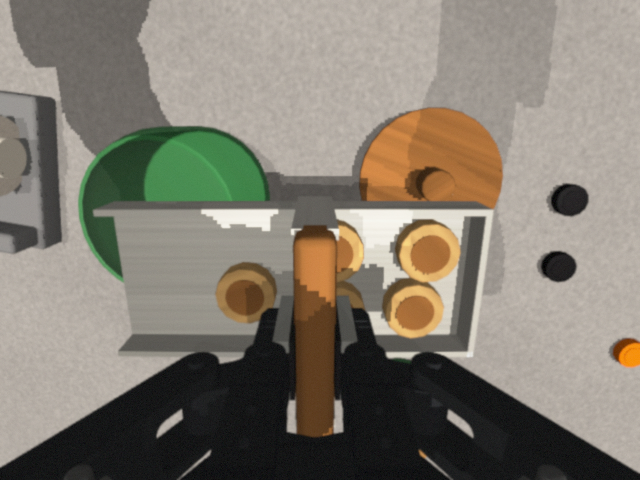

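```bash
python3 - <<'E'
from plant import r
from h import *
s=r.state();c=r.read_camera("wrist")
T=np.eye(4);T[:3,:3]=Ro.from_quat(s["eef_rot"]).as_matrix();T[:3,3]=s["tool_pos"]
M=np.linalg.inv(T@c["tool_from_camera"])
a=np.linspace(0,2*np.pi,80)
im=c["img"].copy()
for rr in(.057,.061):
    X=np.c_[.502+rr*np.cos(a),-.2207+rr*np.sin(a),0*a+.11]
    p,_=cv2.projectPoints(X,cv2.Rodrigues(M[:3,:3])[0],M[:3,3],K(c),c["D"])
    for q in p.reshape(-1,2): cv2.circle(im,(int(q[0]),int(q[1])),1,(255,255,0),-1)
cv2.imwrite("pics/w5.png",im[:,:,::-1])
E
```

```text
(no output)
```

View pics/w5.png

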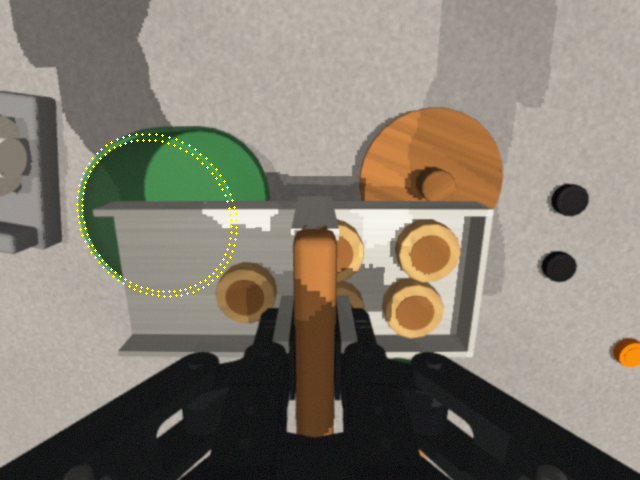

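The projected rim lands on the jar's left rim edge at about (80,200), so the jar position holds. I'll lower the tray to pouring height.

Emit:
move_arm(
  plan=[
    {"jaw":-1,"delta_pos":[2,0,4],"twist":[0,0,0]},
    {"jaw":-1,"delta_pos":[3,0,8],"twist":[0,0,0]},
    {"jaw":-1,"delta_pos":[2,0,11],"twist":[0,0,0]},
    {"jaw":-1,"delta_pos":[0,0,12],"twist":[0,0,0]},
    {"jaw":-1,"delta_pos":[0,0,11],"twist":[0,0,0]},
    {"jaw":-1,"delta_pos":[0,0,8],"twist":[0,0,0]},
    {"jaw":-1,"delta_pos":[0,0,4],"twist":[0,0,0]},
    {"jaw":-1,"delta_pos":[0,0,0],"twist":[0,0,0]},
  ],
)

```text
t: 9.83
tool_pos: [0.5011, -0.0944, 0.2473]
eef_rot: [-0.002, 0.999, -0.039, -0.002]
contact_force: [-0.6, -0.8, -1.8]
grip_width: 0.0131
```

Emit:
move_arm(
  plan=[
    {"jaw":-1,"delta_pos":[0,-4.7,-4],"twist":[-0.04,0,0]},
    {"jaw":-1,"delta_pos":[0,-7,-6],"twist":[-0.06,0,0]},
    {"jaw":-1,"delta_pos":[0,-7,-6],"twist":[-0.06,0,0]},
    {"jaw":-1,"delta_pos":[0,-7,-6],"twist":[-0.06,0,0]},
    {"jaw":-1,"delta_pos":[0,-7,-6],"twist":[-0.06,0,0]},
    {"jaw":-1,"delta_pos":[0,-7,-6],"twist":[-0.06,0,0]},
    {"jaw":-1,"delta_pos":[0,-4.7,-4],"twist":[-0.04,0,0]},
    {"jaw":-1,"delta_pos":[0,0,0],"twist":[0,0,0]},
  ],
)

```text
t: 10.5
tool_pos: [0.5021, -0.1458, 0.2821]
eef_rot: [0.001, 0.989, 0.15, -0.0]
contact_force: [-0.6, -0.5, -2.0]
grip_width: 0.0129
```

```bash
python3 - <<'E'
from plant import r
from h import *
s=r.state();print(s["qpos"].round(3));go(s,[.502,-.1,.25],90)
R=Ro.from_quat(s["eef_rot"]);print("lip",s["tool_pos"]+R.apply([0,-.1,.117]))
c=r.read_camera("wrist"); cv2.imwrite("pics/w6.png",c["img"][:,:,::-1])
E
```

```text
[ 0.706  0.696 -0.629  1.818  0.128  0.793  1.661]
{'t': 10.5, 'pos': array([ 0.5021, -0.1458,  0.2821]), 'yaw': np.float64(89.86), 'z': array([-1.000e-04,  2.966e-01, -9.550e-01]), 'F': array([-0.6, -0.5, -2. ]), 'w': 0.0129, 'shift_mm': array([ 0.2, 34.2, 44.3]), 'rotvec': array([ 0.3011, -0.0004, -0.0022]), 'shift_after': array([ 0.1, 45.8, 32.1])}
lip [ 0.50189116 -0.20660811  0.14073346]
```

View pics/w6.png

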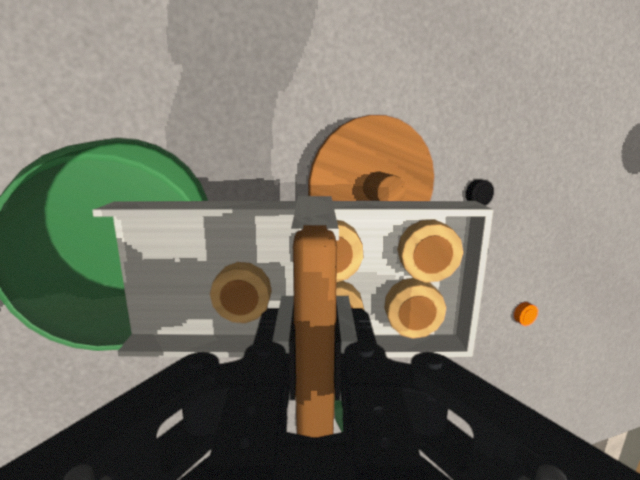

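The tilt is 17° and no draught has slid yet. I'll carry on about the lip.

Emit:
move_arm(
  plan=[
    {"jaw":-1,"delta_pos":[0,-4.5,-2.8],"twist":[-0.04,0,0]},
    {"jaw":-1,"delta_pos":[0,-5.3,-4],"twist":[-0.05,0,0]},
    {"jaw":-1,"delta_pos":[0,-5.3,-4],"twist":[-0.05,0,0]},
    {"jaw":-1,"delta_pos":[0,-5.3,-4],"twist":[-0.05,0,0]},
    {"jaw":-1,"delta_pos":[0,-5.3,-4],"twist":[-0.05,0,0]},
    {"jaw":-1,"delta_pos":[0,-3.2,-2.4],"twist":[-0.03,0,0]},
    {"jaw":-1,"delta_pos":[0,0,0],"twist":[0,0,0]},
    {"jaw":-1,"delta_pos":[0,0,0],"twist":[0,0,0]},
  ],
)

```text
t: 11.22
tool_pos: [0.5022, -0.1759, 0.2898]
eef_rot: [-0.002, 0.959, 0.282, -0.002]
contact_force: [0.9, 0.4, -2.6]
grip_width: 0.0132
```

```bash
python3 - <<'E'
from plant import r
from h import *
s=r.state();print(s["qpos"].round(3));go(s,[.502,-.1,.25],90)
R=Ro.from_quat(s["eef_rot"]);print("lip",s["tool_pos"]+R.apply([0,-.1,.117]))
c=r.read_camera("wrist"); cv2.imwrite("pics/w7.png",c["img"][:,:,::-1])
E
```

```text
[ 0.906  0.819 -0.774  1.697 -0.013  0.966  1.854]
{'t': 11.22, 'pos': array([ 0.5022, -0.1759,  0.2898]), 'yaw': np.float64(90.23), 'z': array([-0.0047,  0.5407, -0.8412]), 'F': array([ 0.9,  0.4, -2.6]), 'w': 0.0132, 'shift_mm': array([-0.3, 42.3, 74.5]), 'rotvec': array([ 0.5713, -0.0036,  0.0047]), 'shift_after': array([ 0.2, 75.9, 39.8])}
lip [ 0.50201063 -0.19671318  0.13732381]
```

View pics/w7.png

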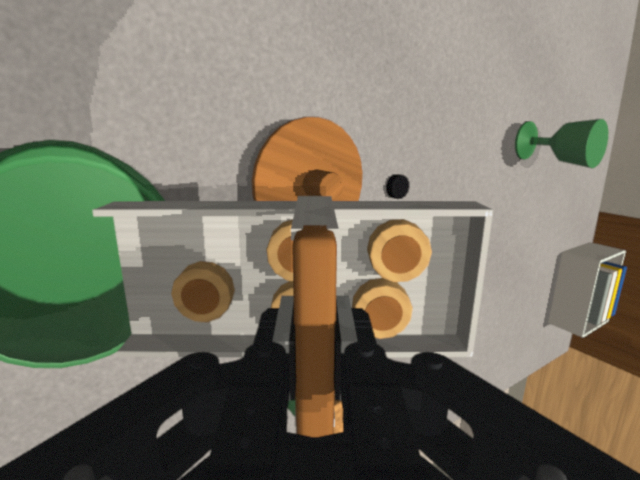

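Emit:
move_arm(
  plan=[
    {"jaw":-1,"delta_pos":[0,-5,-3],"twist":[-0.04,0,0]},
    {"jaw":-1,"delta_pos":[0,-5,-3],"twist":[-0.04,0,0]},
    {"jaw":-1,"delta_pos":[0,-5,-3],"twist":[-0.04,0,0]},
    {"jaw":-1,"delta_pos":[0,-4,-2.5],"twist":[-0.03,0,0]},
    {"jaw":-1,"delta_pos":[0,0,0],"twist":[0,0,0]},
    {"jaw":-1,"delta_pos":[0,0,0],"twist":[0,0,0]},
    {"jaw":-1,"delta_pos":[0,0,0],"twist":[0,0,0]},
    {"jaw":-1,"delta_pos":[0,0,0],"twist":[0,0,0]},
  ],
)

```text
t: 11.93
tool_pos: [0.5025, -0.1974, 0.2888]
eef_rot: [-0.003, 0.936, 0.353, -0.002]
contact_force: [1.0, -0.3, -1.4]
grip_width: 0.0129
```

```bash
python3 - <<'E'
from plant import r
from h import *
s=r.state();print(s["qpos"].round(3));go(s,[.502,-.1,.25],90)
R=Ro.from_quat(s["eef_rot"]);print("lip",s["tool_pos"]+R.apply([0,-.1,.117]))
c=r.read_camera("wrist"); cv2.imwrite("pics/w8.png",c["img"][:,:,::-1])
c=r.read_camera("scene"); cv2.imwrite("pics/s8.png",c["img"][:,:,::-1])
E
```

```text
[ 0.985  0.905 -0.824  1.62  -0.071  1.073  1.931]
{'t': 11.93, 'pos': array([ 0.5025, -0.1974,  0.2888]), 'yaw': np.float64(90.34), 'z': array([-0.0051,  0.6608, -0.7506]), 'F': array([ 1. , -0.3, -1.4]), 'w': 0.0129, 'shift_mm': array([-0.2, 47.4, 93.5]), 'rotvec': array([ 0.7218, -0.0032,  0.0061]), 'shift_after': array([ 0.5, 97.4, 38.8])}
lip [ 0.50236264 -0.19511512  0.13494265]
```

View pics/w8.png

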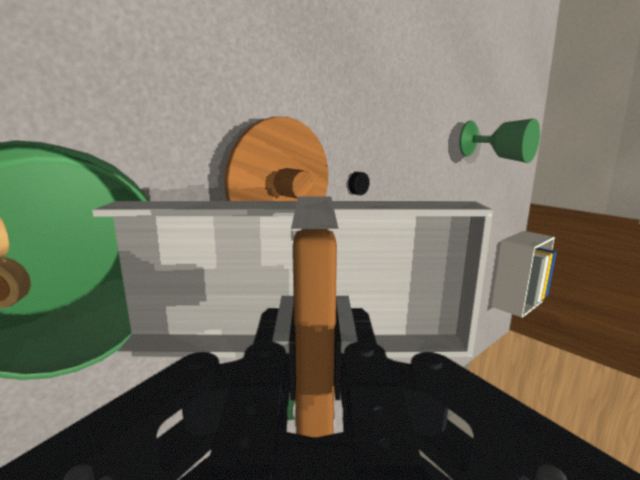

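View pics/s8.png

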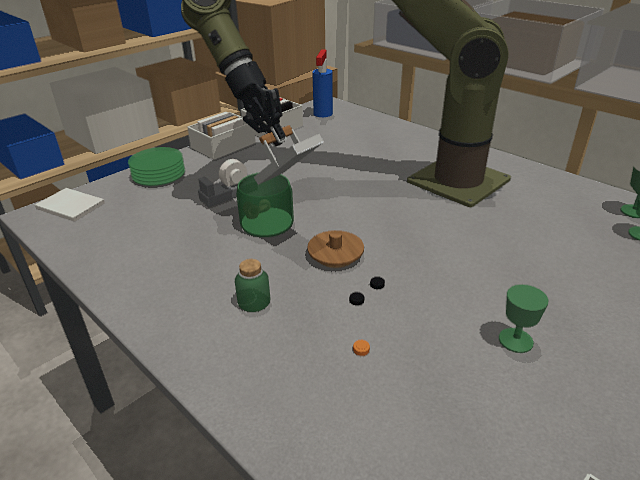

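The tray is empty. Two draughts show in the jar in the wrist picture at (5,270), and none lie on the bench in the scene picture. I'll level the tray and back off.

Emit:
move_arm(
  plan=[
    {"jaw":-1,"delta_pos":[0,6,-2],"twist":[0.03,0,0]},
    {"jaw":-1,"delta_pos":[0,14,2],"twist":[0.07,0,0]},
    {"jaw":-1,"delta_pos":[0,15,3],"twist":[0.09,0,0]},
    {"jaw":-1,"delta_pos":[0,15,3],"twist":[0.1,0,0]},
    {"jaw":-1,"delta_pos":[0,15,2],"twist":[0.1,0,0]},
    {"jaw":-1,"delta_pos":[0,15,1],"twist":[0.1,0,0]},
    {"jaw":-1,"delta_pos":[0,15,0],"twist":[0.1,0,0]},
    {"jaw":-1,"delta_pos":[0,15,-2],"twist":[0.08,0,0]},
  ],
)

```text
t: 12.7
tool_pos: [0.5017, -0.0943, 0.3302]
eef_rot: [-0.003, 1.0, 0.024, 0.001]
contact_force: [0.5, 0.7, -2.3]
grip_width: 0.0132
```

Emit:
move_arm(
  plan=[
    {"jaw":-1,"delta_pos":[0,18,-4],"twist":[0.05,0,0]},
    {"jaw":-1,"delta_pos":[5,20,-4],"twist":[0,0,0]},
    {"jaw":-1,"delta_pos":[5,22,-2],"twist":[0,0,0]},
    {"jaw":-1,"delta_pos":[8,22,0],"twist":[0,0,0]},
    {"jaw":-1,"delta_pos":[8,22,0],"twist":[0,0,0]},
    {"jaw":-1,"delta_pos":[8,22,0],"twist":[0,0,0]},
    {"jaw":-1,"delta_pos":[8,22,0],"twist":[0,0,0]},
    {"jaw":-1,"delta_pos":[8,22,0],"twist":[0,0,0]},
  ],
)

```text
t: 13.37
tool_pos: [0.4498, 0.0748, 0.3404]
eef_rot: [-0.003, 1.0, 0.002, -0.0]
contact_force: [-0.0, 0.6, -2.0]
grip_width: 0.0129
```

```bash
python3 - <<'E'
from plant import r
from h import *
s=r.state();print(s["qpos"].round(3));go(s,[.42,.2,.13],90)
c=r.read_camera("top"); cv2.imwrite("pics/t9.png",c["img"][:,:,::-1])
E
```

```text
[ 0.066  0.447 -0.484  1.996  0.29   0.765  0.987]
{'t': 13.37, 'pos': array([0.4498, 0.0748, 0.3404]), 'yaw': np.float64(90.35), 'z': array([-4.0e-04,  3.1e-03, -1.0e+00]), 'F': array([-0. ,  0.6, -2. ]), 'w': 0.0129, 'shift_mm': array([ 29. , 124.7, 210.8]), 'rotvec': array([ 0.0031, -0.0004,  0.006 ]), 'shift_after': array([ 29.8, 125.2, 210.4])}
```

View pics/t9.png

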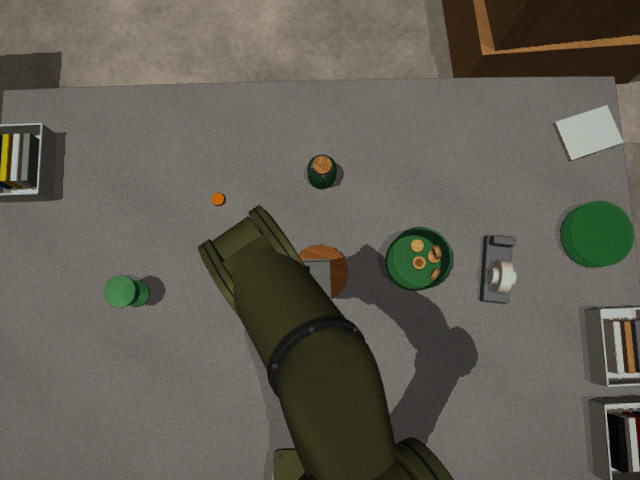

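All five draughts are in the jar, at about (417,245), (434,252), (419,263), (432,260) and (437,272). I'll put the tray down in the free space near (0.42, 0.20).

Emit:
move_arm(
  plan=[
    {"jaw":-1,"delta_pos":[6,22,0],"twist":[0,0,0.003]},
    {"jaw":-1,"delta_pos":[6,22,4],"twist":[0,0,0.003]},
    {"jaw":-1,"delta_pos":[5,22,8],"twist":[0,0,0]},
    {"jaw":-1,"delta_pos":[4,18,14],"twist":[0,0,0]},
    {"jaw":-1,"delta_pos":[2,13,20],"twist":[0,0,0]},
    {"jaw":-1,"delta_pos":[0,7,25],"twist":[0,0,0]},
    {"jaw":-1,"delta_pos":[0,2,28],"twist":[0,0,0]},
    {"jaw":-1,"delta_pos":[0,0,28],"twist":[0,0,0]},
  ],
)

```text
t: 14.08
tool_pos: [0.4275, 0.1812, 0.213]
eef_rot: [-0.001, 1.0, 0.003, 0.0]
contact_force: [1.0, -0.1, -1.8]
grip_width: 0.0129
```

```bash
python3 - <<'E'
from plant import r
from h import *
s=r.state();print(s["qpos"].round(3));go(s,[.42,.2,.121],90)
E
```

```text
[-0.296  0.658 -0.318  2.124  0.473  0.423  0.585]
{'t': 14.08, 'pos': array([0.4275, 0.1812, 0.213 ]), 'yaw': np.float64(90.07), 'z': array([ 7.0e-04,  5.5e-03, -1.0e+00]), 'F': array([ 1. , -0.1, -1.8]), 'w': 0.0129, 'shift_mm': array([ 7.6, 18.3, 92.1]), 'rotvec': array([0.0055, 0.0007, 0.0012]), 'shift_after': array([ 7.5, 18.8, 92. ])}
```

Emit:
move_arm(
  plan=[
    {"jaw":-1,"delta_pos":[0,0,20],"twist":[0.005,0,0]},
    {"jaw":-1,"delta_pos":[0,0,14],"twist":[0,0,0]},
    {"jaw":-1,"delta_pos":[0,0,8],"twist":[0,0,0]},
    {"jaw":-1,"delta_pos":[0,0,4],"twist":[0,0,0]},
    {"jaw":-1,"delta_pos":[0,0,0],"twist":[0,0,0]},
    {"jaw":-1,"delta_pos":[0,0,0],"twist":[0,0,0]},
    {"jaw":-1,"delta_pos":[0,0,0],"twist":[0,0,0]},
    {"jaw":-1,"delta_pos":[0,0,0],"twist":[0,0,0]},
  ],
)

```text
t: 14.75
tool_pos: [0.4282, 0.1791, 0.1677]
eef_rot: [0.001, 1.0, -0.001, -0.0]
contact_force: [-0.3, -0.3, -3.1]
grip_width: 0.0131
```

```bash
python3 - <<'E'
from plant import r
from h import *
s=r.state();print(s["qpos"].round(3));go(s,[.42,.2,.1196],90)
c=r.read_camera("wrist"); cv2.imwrite("pics/w10.png",c["img"][:,:,::-1])
c=r.read_camera("scene"); cv2.imwrite("pics/s10.png",c["img"][:,:,::-1])
E
```

```text
[-0.358  0.742 -0.222  2.154  0.536  0.299  0.53 ]
{'t': 14.75, 'pos': array([0.4282, 0.1791, 0.1677]), 'yaw': np.float64(89.9), 'z': array([-1.0e-04, -1.7e-03, -1.0e+00]), 'F': array([-0.3, -0.3, -3.1]), 'w': 0.0131, 'shift_mm': array([ 8.2, 21. , 48. ]), 'rotvec': array([-0.0017, -0.0001, -0.0017]), 'shift_after': array([ 8.2, 20.9, 48.1])}
```

View pics/w10.png

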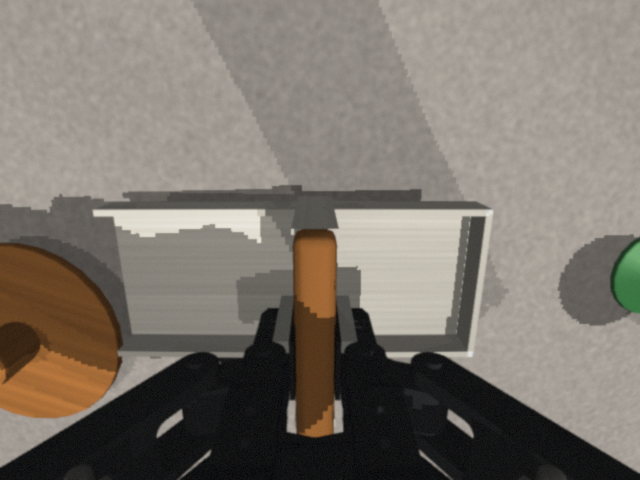

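View pics/s10.png

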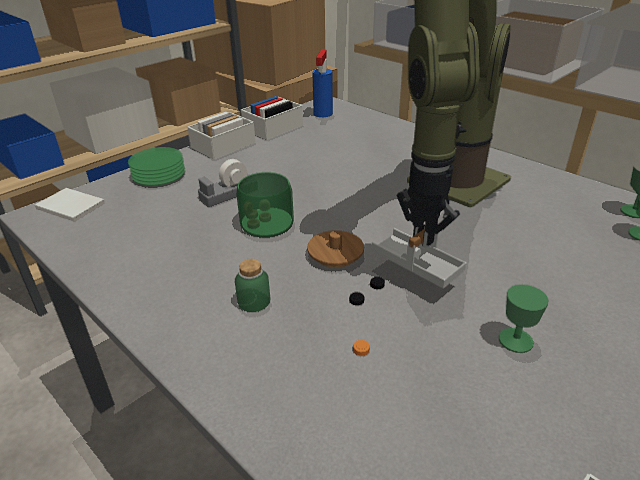

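Emit:
move_arm(
  plan=[
    {"jaw":-1,"delta_pos":[0,8,4],"twist":[0,0,0]},
    {"jaw":-1,"delta_pos":[0,12,8],"twist":[0,0,0]},
    {"jaw":-1,"delta_pos":[0,5,9],"twist":[0,0,0]},
    {"jaw":-1,"delta_pos":[0,0,8],"twist":[0,0,0]},
    {"jaw":-1,"delta_pos":[0,0,6],"twist":[0,0,0]},
    {"jaw":-1,"delta_pos":[0,0,5],"twist":[0,0,0]},
    {"jaw":-1,"delta_pos":[0,0,3],"twist":[0,0,0]},
    {"jaw":-1,"delta_pos":[0,0,2],"twist":[0,0,0]},
  ],
)

```text
t: 15.52
tool_pos: [0.4276, 0.2032, 0.1212]
eef_rot: [0.001, 1.0, -0.002, -0.001]
contact_force: [-0.1, -0.4, -2.3]
grip_width: 0.0131
```

Emit:
move_arm(
  plan=[
    {"jaw":-1,"delta_pos":[0,0,1],"twist":[0,0,0]},
    {"jaw":-1,"delta_pos":[0,0,1],"twist":[0,0,0]},
    {"jaw":-1,"delta_pos":[0,0,1],"twist":[0,0,0]},
    {"jaw":-1,"delta_pos":[0,0,1],"twist":[0,0,0]},
    {"jaw":-1,"delta_pos":[0,0,0.5],"twist":[0,0,0]},
    {"jaw":-1,"delta_pos":[0,0,0],"twist":[0,0,0]},
    {"jaw":-1,"delta_pos":[0,0,0],"twist":[0,0,0]},
    {"jaw":-1,"delta_pos":[0,0,0],"twist":[0,0,0]},
  ],
)

```text
t: 16.18
tool_pos: [0.4277, 0.2035, 0.1195]
eef_rot: [0.001, 1.0, -0.001, 0.0]
contact_force: [-3.7, -1.7, 22.1]
grip_width: 0.0133
```

```bash
python3 - <<'E'
from plant import r
from h import *
s=r.state();print(s["qpos"].round(3));go(s,[.428,.2,.1196],90)
c=r.read_camera("scene"); cv2.imwrite("pics/s11.png",cv2.resize(c["img"][190:350,300:520,::-1],None,fx=3,fy=3))
E
```

```text
[-0.464  0.842 -0.129  2.147  0.562  0.186  0.465]
{'t': 16.18, 'pos': array([0.4277, 0.2035, 0.1195]), 'yaw': np.float64(89.92), 'z': array([ 5.0e-04, -2.7e-03, -1.0e+00]), 'F': array([-3.7, -1.7, 22.1]), 'w': 0.0133, 'shift_mm': array([-0.3, -3.5, -0.1]), 'rotvec': array([-0.0027,  0.0005, -0.0015]), 'shift_after': array([-0.3, -3.5, -0.1])}
```

View pics/s11.png

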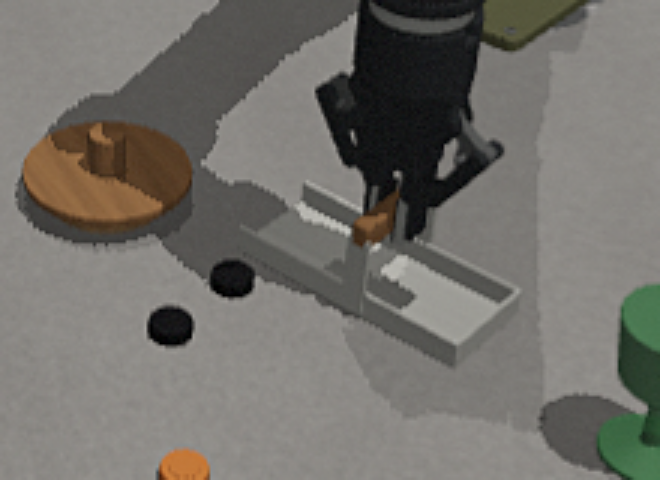

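The tray is on the bench, with the wrist reading 22 N against it. I'll ease off 2 mm, open and lift clear.

Emit:
move_arm(
  plan=[
    {"jaw":-1,"delta_pos":[0,0,-1],"twist":[0,0,0]},
    {"jaw":-1,"delta_pos":[0,0,-1],"twist":[0,0,0]},
    {"jaw":-0.8,"delta_pos":[0,0,0],"twist":[0,0,0]},
    {"jaw":-0.6,"delta_pos":[0,0,0],"twist":[0,0,0]},
    {"jaw":-0.4,"delta_pos":[0,0,0],"twist":[0,0,0]},
    {"jaw":-0.1,"delta_pos":[0,0,0],"twist":[0,0,0]},
    {"jaw":0.2,"delta_pos":[0,0,0],"twist":[0,0,0]},
    {"jaw":0.3,"delta_pos":[0,0,0],"twist":[0,0,0]},
  ],
)

```text
t: 16.9
tool_pos: [0.4277, 0.2039, 0.1191]
eef_rot: [0.001, 1.0, -0.001, -0.001]
contact_force: [0.5, -0.1, 0.2]
grip_width: 0.0553
```

Emit:
move_arm(
  plan=[
    {"jaw":0.3,"delta_pos":[0,0,0],"twist":[0,0,0]},
    {"jaw":0.3,"delta_pos":[0,0,-5],"twist":[0,0,0]},
    {"jaw":0.3,"delta_pos":[0,0,-10],"twist":[0,0,0]},
    {"jaw":0.3,"delta_pos":[0,0,-20],"twist":[0,0,0]},
    {"jaw":0.3,"delta_pos":[0,0,-25],"twist":[0,0,0]},
    {"jaw":0.3,"delta_pos":[0,0,-25],"twist":[0,0,0]},
    {"jaw":0.3,"delta_pos":[0,0,-15],"twist":[0,0,0]},
    {"jaw":0.3,"delta_pos":[0,0,-5],"twist":[0,0,0]},
  ],
)

```text
t: 17.57
tool_pos: [0.4287, 0.2044, 0.2267]
eef_rot: [0.001, 1.0, -0.0, 0.001]
contact_force: [0.4, -1.0, -0.4]
grip_width: 0.0555
```

```bash
python3 - <<'E'
from plant import r
from h import *
s=r.state();print(s["qpos"].round(3));go(s,[.482,-.0083,.22],90)
c=r.read_camera("scene"); cv2.imwrite("pics/s12.png",c["img"][:,:,::-1]);np.savez("pics/s12.npz",**c)
E
```

```text
[-0.327  0.643 -0.341  2.081  0.447  0.486  0.565]
{'t': 17.57, 'pos': array([0.4287, 0.2044, 0.2267]), 'yaw': np.float64(89.9), 'z': array([ 2.e-03, -5.e-04, -1.e+00]), 'F': array([ 0.4, -1. , -0.4]), 'w': 0.0555, 'shift_mm': array([ -53.7, -212.6,    7. ]), 'rotvec': array([-0.0005,  0.002 , -0.0017]), 'shift_after': array([ -53.3, -212.7,    6.7])}
```

View pics/s12.png

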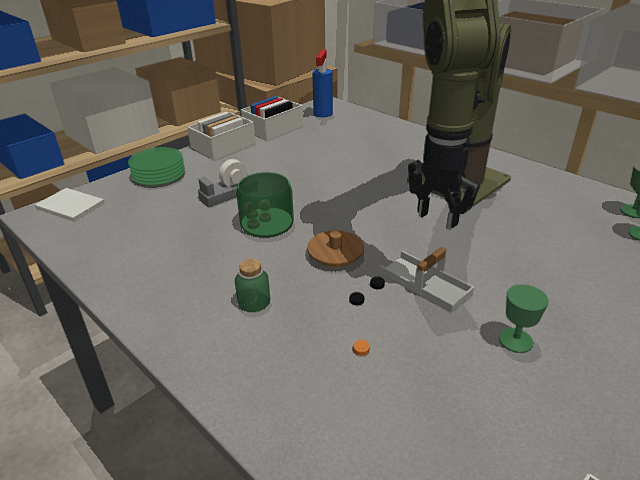

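The tray stands flat and free at about (430,275). Next is the stopper.

Emit:
move_arm(
  plan=[
    {"jaw":0.5,"delta_pos":[-4,-15,0],"twist":[0,0,0]},
    {"jaw":0.5,"delta_pos":[-8,-30,0],"twist":[0,0,0]},
    {"jaw":0.5,"delta_pos":[-8,-32,0],"twist":[0,0,0]},
    {"jaw":0.5,"delta_pos":[-8,-32,0],"twist":[0,0,0]},
    {"jaw":0.5,"delta_pos":[-8,-32,0],"twist":[0,0,0]},
    {"jaw":0.5,"delta_pos":[-8,-32,0],"twist":[0,0,0]},
    {"jaw":0.5,"delta_pos":[-6,-25,0],"twist":[0,0,0]},
    {"jaw":0.5,"delta_pos":[-3,-12,0],"twist":[0,0,0]},
  ],
)

```text
t: 18.28
tool_pos: [0.4803, -0.0106, 0.2234]
eef_rot: [0.003, 1.0, -0.003, -0.002]
contact_force: [-0.1, -0.3, -0.7]
grip_width: 0.0642
```

Emit:
move_arm(
  plan=[
    {"jaw":0.5,"delta_pos":[0,-3,0],"twist":[0,0,0]},
    {"jaw":0.5,"delta_pos":[0,0,0],"twist":[0,0,0]},
    {"jaw":0.5,"delta_pos":[0,0,0],"twist":[0,0,0]},
    {"jaw":0.5,"delta_pos":[0,0,0],"twist":[0,0,0]},
    {"jaw":0.5,"delta_pos":[0,0,0],"twist":[0,0,0]},
    {"jaw":0.5,"delta_pos":[0,0,0],"twist":[0,0,0]},
    {"jaw":0.5,"delta_pos":[0,0,0],"twist":[0,0,0]},
    {"jaw":0.5,"delta_pos":[0,0,0],"twist":[0,0,0]},
  ],
)

```text
t: 18.95
tool_pos: [0.4806, -0.0085, 0.2248]
eef_rot: [0.0, 1.0, -0.001, -0.001]
contact_force: [0.3, -0.3, -0.0]
grip_width: 0.0641
```

```bash
python3 - <<'E'
from plant import r
from h import *
s=r.state();print(s["qpos"].round(3));go(s,[.482,-.0083,.102],90)
c=r.read_camera("wrist"); im=c["img"].copy();
T=np.eye(4);T[:3,:3]=Ro.from_quat(s["eef_rot"]).as_matrix();T[:3,3]=s["tool_pos"]
A=T@c["tool_from_camera"];M=np.linalg.inv(A)
cc=dict(c);cc["R"]=M[:3,:3];cc["t"]=M[:3,3];W=cloud(cc);P=W.reshape(-1,3)
m=(P[:,2]>.045)&(P[:,2]<.07)&(abs(P[:,0]-.482)<.05)&(abs(P[:,1]+.008)<.05)
print("knob",cv2.minEnclosingCircle(P[m][:,:2].astype(np.float32)),np.median(P[m],0),m.sum())
m=(P[:,2]>.1)&(P[:,2]<.116)&(abs(P[:,0]-.502)<.08)&(abs(P[:,1]+.22)<.08);print("jar pts",m.sum())
j=P[m]
if len(j)>20:
    from scipy.optimize import least_squares
    f=least_squares(lambda q:np.hypot(j[:,0]-q[0],j[:,1]-q[1])-.059,[.5,-.22],loss="soft_l1",f_scale=.003);print("jar",f.x)
cv2.imwrite("pics/w13.png",im[:,:,::-1])
E
```

```text
[ 0.173  0.659 -0.402  2.062  0.51   0.518  0.966]
{'t': 18.95, 'pos': array([ 0.4806, -0.0085,  0.2248]), 'yaw': np.float64(89.98), 'z': array([-0.0015, -0.0026, -1.    ]), 'F': array([ 0.3, -0.3, -0. ]), 'w': 0.0641, 'shift_mm': array([ -1.6,   0.5, 122.8]), 'rotvec': array([-0.0026, -0.0015, -0.0004]), 'shift_after': array([ -1.4,   0.2, 122.8])}
knob ((0.4819561839103699, -0.00774356909096241), 0.014023863710463047) [ 0.48023588 -0.00765479  0.05699578] 1490
jar pts 3202
jar [ 0.50135955 -0.21849816]
```

View pics/w13.png

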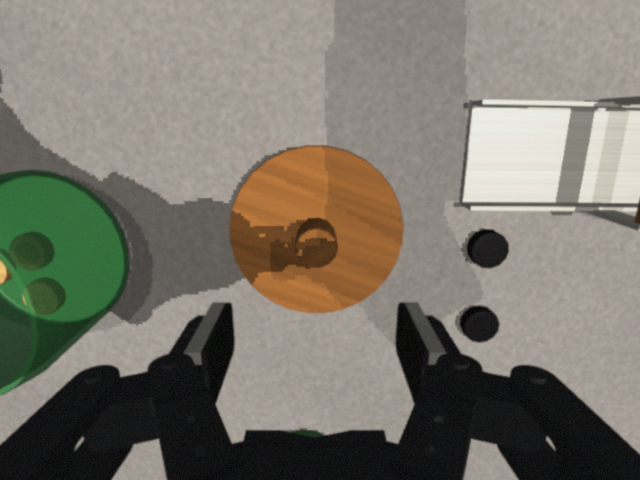

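The knob lies between the pads, at (316,243) in the picture and (0.482, -0.008) in the world. I'll descend and grip it.

Emit:
move_arm(
  plan=[
    {"jaw":0.5,"delta_pos":[-1.5,0.5,12],"twist":[-0.002,-0.001,0]},
    {"jaw":0.5,"delta_pos":[0,0,20],"twist":[0,0,0]},
    {"jaw":0.5,"delta_pos":[0,0,22],"twist":[0,0,0]},
    {"jaw":0.5,"delta_pos":[0,0,22],"twist":[0,0,0]},
    {"jaw":0.5,"delta_pos":[0,0,20],"twist":[0,0,0]},
    {"jaw":0.5,"delta_pos":[0,0,14],"twist":[0,0,0]},
    {"jaw":0.5,"delta_pos":[0,0,8],"twist":[0,0,0]},
    {"jaw":0.5,"delta_pos":[0,0,3],"twist":[0,0,0]},
  ],
)

```text
t: 19.67
tool_pos: [0.4817, -0.0084, 0.1027]
eef_rot: [0.0, 1.0, -0.0, -0.001]
contact_force: [-0.1, 0.4, -0.5]
grip_width: 0.064
```

Emit:
move_arm(
  plan=[
    {"jaw":0.3,"delta_pos":[0,0,0],"twist":[0,0,0]},
    {"jaw":0.1,"delta_pos":[0,0,0],"twist":[0,0,0]},
    {"jaw":-0.1,"delta_pos":[0,0,0],"twist":[0,0,0]},
    {"jaw":-0.3,"delta_pos":[0,0,0],"twist":[0,0,0]},
    {"jaw":-0.6,"delta_pos":[0,0,0],"twist":[0,0,0]},
    {"jaw":-1,"delta_pos":[0,0,0],"twist":[0,0,0]},
    {"jaw":-1,"delta_pos":[0,0,0],"twist":[0,0,0]},
    {"jaw":-1,"delta_pos":[0,0,0],"twist":[0,0,0]},
  ],
  newtons=40,
)

```text
t: 20.33
tool_pos: [0.4825, -0.0085, 0.1047]
eef_rot: [0.001, 1.0, -0.0, 0.001]
contact_force: [-0.9, 0.2, 5.7]
grip_width: 0.027
```

```bash
python3 - <<'E'
from plant import r
from h import *
s=r.state();go(s,[.482,-.0083,.25],90)
E
```

```text
{'t': 20.33, 'pos': array([ 0.4825, -0.0085,  0.1047]), 'yaw': np.float64(89.91), 'z': array([ 1.1e-03, -4.0e-04, -1.0e+00]), 'F': array([-0.9,  0.2,  5.7]), 'w': 0.027, 'shift_mm': array([   0.3,    0.2, -145.3]), 'rotvec': array([-0.0004,  0.0011, -0.0015]), 'shift_after': array([   0.5,    0.2, -145.3])}
```

Gripped at 27 mm with the TCP 104.7 mm above the stopper's foot. I'll lift and carry it over the jar.

Emit:
move_arm(
  plan=[
    {"jaw":-1,"delta_pos":[0,0,-5],"twist":[0,0,0]},
    {"jaw":-1,"delta_pos":[0,0,-12],"twist":[0,0,0]},
    {"jaw":-1,"delta_pos":[0,0,-22],"twist":[0,0,0]},
    {"jaw":-1,"delta_pos":[0,0,-28],"twist":[0,0,0]},
    {"jaw":-1,"delta_pos":[0,0,-30],"twist":[0,0,0]},
    {"jaw":-1,"delta_pos":[0,0,-30],"twist":[0,0,0]},
    {"jaw":-1,"delta_pos":[0,0,-22],"twist":[0,0,0]},
    {"jaw":-1,"delta_pos":[0,0,-10],"twist":[0,0,0]},
  ],
)

```text
t: 21.0
tool_pos: [0.4827, -0.0086, 0.266]
eef_rot: [0.001, 1.0, -0.0, 0.002]
contact_force: [-0.4, 0.1, -1.5]
grip_width: 0.0266
```

Emit:
move_arm(
  plan=[
    {"jaw":-1,"delta_pos":[0,-10,-3],"twist":[0,0,0]},
    {"jaw":-1,"delta_pos":[-2,-20,0],"twist":[0,0,0]},
    {"jaw":-1,"delta_pos":[-3,-28,0],"twist":[0,0,0]},
    {"jaw":-1,"delta_pos":[-3,-32,0],"twist":[0,0,0]},
    {"jaw":-1,"delta_pos":[-3,-32,0],"twist":[0,0,0]},
    {"jaw":-1,"delta_pos":[-3,-32,0],"twist":[0,0,0]},
    {"jaw":-1,"delta_pos":[-3,-26,0],"twist":[0,0,0]},
    {"jaw":-1,"delta_pos":[-2,-17,0],"twist":[0,0,0]},
  ],
)

```text
t: 21.67
tool_pos: [0.4992, -0.2105, 0.2647]
eef_rot: [0.003, 1.0, -0.001, -0.002]
contact_force: [-0.5, 0.4, -2.0]
grip_width: 0.0271
```

Emit:
move_arm(
  plan=[
    {"jaw":-1,"delta_pos":[0,-10,0],"twist":[0,0,0]},
    {"jaw":-1,"delta_pos":[0,-4,0],"twist":[0,0,0]},
    {"jaw":-1,"delta_pos":[0,0,0],"twist":[0,0,0]},
    {"jaw":-1,"delta_pos":[0,0,0],"twist":[0,0,0]},
    {"jaw":-1,"delta_pos":[0,0,0],"twist":[0,0,0]},
    {"jaw":-1,"delta_pos":[0,0,0],"twist":[0,0,0]},
    {"jaw":-1,"delta_pos":[0,0,0],"twist":[0,0,0]},
    {"jaw":-1,"delta_pos":[0,0,0],"twist":[0,0,0]},
  ],
)

```text
t: 22.33
tool_pos: [0.501, -0.2188, 0.266]
eef_rot: [-0.0, 1.0, -0.0, -0.0]
contact_force: [-0.1, -0.2, -2.4]
grip_width: 0.0269
```

```bash
python3 - <<'E'
from plant import r
from h import *
from scipy.optimize import least_squares
s=r.state();go(s,[.502,-.220,.197],90)
for n in("scene","top"):
    c=r.read_camera(n);cv2.imwrite(f"pics/{n}14.png",c["img"][:,:,::-1])
    P=cloud(c).reshape(-1,3);P=P[~np.isnan(P[:,0])]
    P=P[(abs(P[:,0]-.5)<.1)&(abs(P[:,1]+.22)<.1)]
    hz=s["tool_pos"][2]-.1047
    j=P[(P[:,2]>.104)&(P[:,2]<.114)];f=P[(abs(P[:,2]-hz-.026)<.004)]
    for nm,q,rr in(("jar",j,.059),("flangetop",f,None)):
        if len(q)<10: print(n,nm,len(q));continue
        if rr: print(n,nm,least_squares(lambda a:np.hypot(q[:,0]-a[0],q[:,1]-a[1])-rr,[.5,-.22],loss="soft_l1",f_scale=.003).x.round(4),len(q))
        else: print(n,nm,cv2.minEnclosingCircle(q[:,:2].astype(np.float32)),len(q))
    A=np.c_[f[:,:2],np.ones(len(f))]
    if len(f)>50: print("plane",np.linalg.lstsq(A,f[:,2],rcond=None)[0].round(4))
E
```

```text
{'t': 22.33, 'pos': array([ 0.501 , -0.2188,  0.266 ]), 'yaw': np.float64(90.0), 'z': array([-5.e-04, -6.e-04, -1.e+00]), 'F': array([-0.1, -0.2, -2.4]), 'w': 0.0269, 'shift_mm': array([-1. , -1.2, 69. ]), 'rotvec': array([-0.0006, -0.0005,  0.    ]), 'shift_after': array([-1. , -1.2, 69. ])}
scene jar [ 0.5024 -0.221 ] 382
scene flangetop ((0.5019184350967407, -0.21770444512367249), 0.06411539763212204) 946
plane [-0.0096 -0.0091  0.1912]
top jar [ 0.5008 -0.2207] 179
top flangetop ((0.49975767731666565, -0.21796545386314392), 0.06271925568580627) 1619
plane [-0.0018  0.0003  0.1874]
```

View pics/scene14.png

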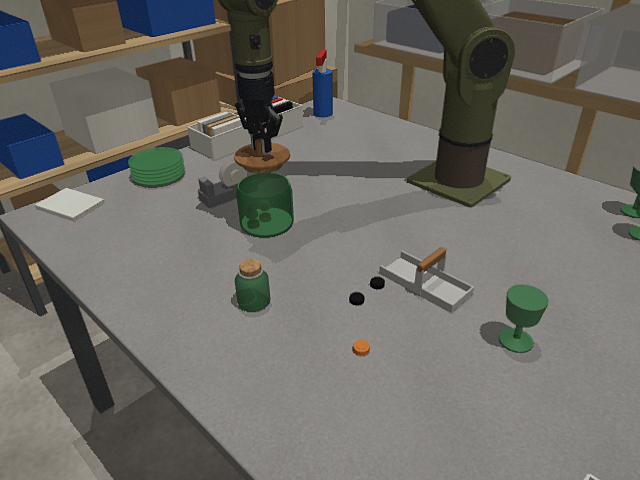

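The stopper is level above the jar. Both cameras put the jar about 3 mm further towards -y than the stopper, so I correct for that and lower.

Emit:
move_arm(
  plan=[
    {"jaw":-1,"delta_pos":[-0.8,-2.8,3],"twist":[0,0,0]},
    {"jaw":-1,"delta_pos":[0,0,6],"twist":[0,0,0]},
    {"jaw":-1,"delta_pos":[0,0,8],"twist":[0,0,0]},
    {"jaw":-1,"delta_pos":[0,0,9],"twist":[0,0,0]},
    {"jaw":-1,"delta_pos":[0,0,9],"twist":[0,0,0]},
    {"jaw":-1,"delta_pos":[0,0,7],"twist":[0,0,0]},
    {"jaw":-1,"delta_pos":[0,0,4],"twist":[0,0,0]},
    {"jaw":-1,"delta_pos":[0,0,2],"twist":[0,0,0]},
  ],
)

```text
t: 23.1
tool_pos: [0.5013, -0.2221, 0.2168]
eef_rot: [0.001, 1.0, -0.0, -0.001]
contact_force: [0.5, -0.5, -1.6]
grip_width: 0.0267
```

Emit:
move_arm(
  plan=[
    {"jaw":-1,"delta_pos":[0,0,1],"twist":[0,0,0]},
    {"jaw":-1,"delta_pos":[0,0,1.5],"twist":[0,0,0]},
    {"jaw":-1,"delta_pos":[0,0,1.5],"twist":[0,0,0]},
    {"jaw":-1,"delta_pos":[0,0,1.5],"twist":[0,0,0]},
    {"jaw":-1,"delta_pos":[0,0,1.5],"twist":[0,0,0]},
    {"jaw":-1,"delta_pos":[0,0,1.5],"twist":[0,0,0]},
    {"jaw":-1,"delta_pos":[0,0,0],"twist":[0,0,0]},
    {"jaw":-1,"delta_pos":[0,0,0],"twist":[0,0,0]},
  ],
)

```text
t: 23.77
tool_pos: [0.5016, -0.2223, 0.2093]
eef_rot: [0.001, 1.0, -0.0, -0.0]
contact_force: [-0.0, 0.2, -1.6]
grip_width: 0.0268
```

```bash
python3 - <<'E'
from plant import r
from h import *
from scipy.optimize import least_squares
s=r.state();go(s,[.5018,-.2216,.1967],90)
c=r.read_camera("scene");cv2.imwrite("pics/s15.png",cv2.resize(c["img"][100:260,180:360,::-1],None,fx=3.5,fy=3.5))
for n in("scene","top"):
    c=r.read_camera(n)
    P=cloud(c).reshape(-1,3);P=P[~np.isnan(P[:,0])]
    P=P[(abs(P[:,0]-.5)<.1)&(abs(P[:,1]+.22)<.1)]
    hz=s["tool_pos"][2]-.1047
    f=P[(abs(P[:,2]-hz-.026)<.004)]
    print(n,cv2.minEnclosingCircle(f[:,:2].astype(np.float32)),len(f))
E
```

```text
{'t': 23.77, 'pos': array([ 0.5016, -0.2223,  0.2093]), 'yaw': np.float64(89.92), 'z': array([-7.e-04, -7.e-04, -1.e+00]), 'F': array([-0. ,  0.2, -1.6]), 'w': 0.0268, 'shift_mm': array([-0.2,  0.8, 12.6]), 'rotvec': array([-0.0007, -0.0007, -0.0013]), 'shift_after': array([-0.2,  0.7, 12.6])}
scene ((0.5028647780418396, -0.22097553312778473), 0.06490565091371536) 946
top ((0.5003018975257874, -0.2215004563331604), 0.06257623434066772) 1443
```

View pics/s15.png

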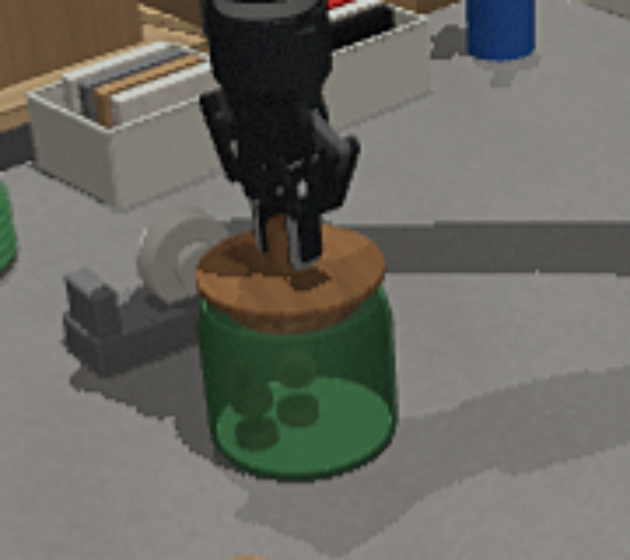

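Centred within about 0.5 mm with no contact yet, and 12.6 mm still to go. I'll continue slowly.

Emit:
move_arm(
  plan=[
    {"jaw":-1,"delta_pos":[0,0.5,1.2],"twist":[0,0,0]},
    {"jaw":-1,"delta_pos":[0,0,1.5],"twist":[0,0,0]},
    {"jaw":-1,"delta_pos":[0,0,1.5],"twist":[0,0,0]},
    {"jaw":-1,"delta_pos":[0,0,1.5],"twist":[0,0,0]},
    {"jaw":-1,"delta_pos":[0,0,1.5],"twist":[0,0,0]},
    {"jaw":-1,"delta_pos":[0,0,1],"twist":[0,0,0]},
    {"jaw":-1,"delta_pos":[0,0,0.8],"twist":[0,0,0]},
    {"jaw":-1,"delta_pos":[0,0,0.5],"twist":[0,0,0]},
  ],
)

```text
t: 24.58
tool_pos: [0.5016, -0.2218, 0.1997]
eef_rot: [0.001, 1.0, -0.0, -0.0]
contact_force: [0.9, -0.7, -1.6]
grip_width: 0.0271
```

Emit:
move_arm(
  plan=[
    {"jaw":-1,"delta_pos":[0,0,0.5],"twist":[0,0,0]},
    {"jaw":-1,"delta_pos":[0,0,0.5],"twist":[0,0,0]},
    {"jaw":-1,"delta_pos":[0,0,0.5],"twist":[0,0,0]},
    {"jaw":-1,"delta_pos":[0,0,0.5],"twist":[0,0,0]},
    {"jaw":-1,"delta_pos":[0,0,0.3],"twist":[0,0,0]},
    {"jaw":-1,"delta_pos":[0,0,0],"twist":[0,0,0]},
    {"jaw":-1,"delta_pos":[0,0,0],"twist":[0,0,0]},
    {"jaw":-1,"delta_pos":[0,0,0],"twist":[0,0,0]},
  ],
)

```text
t: 25.25
tool_pos: [0.5016, -0.2218, 0.1976]
eef_rot: [0.001, 1.0, -0.0, -0.0]
contact_force: [0.2, -0.8, -0.3]
grip_width: 0.0268
```

Emit:
move_arm(
  plan=[
    {"jaw":-1,"delta_pos":[0,0,0.4],"twist":[0,0,0]},
    {"jaw":-1,"delta_pos":[0,0,0.3],"twist":[0,0,0]},
    {"jaw":-1,"delta_pos":[0,0,0],"twist":[0,0,0]},
    {"jaw":-1,"delta_pos":[0,0,0],"twist":[0,0,0]},
    {"jaw":-1,"delta_pos":[0,0,0],"twist":[0,0,0]},
    {"jaw":-1,"delta_pos":[0,0,0],"twist":[0,0,0]},
    {"jaw":-1,"delta_pos":[0,0,0],"twist":[0,0,0]},
    {"jaw":-1,"delta_pos":[0,0,0],"twist":[0,0,0]},
  ],
)

```text
t: 25.92
tool_pos: [0.5016, -0.2218, 0.1969]
eef_rot: [0.001, 1.0, -0.0, -0.0]
contact_force: [-0.1, -0.5, -1.5]
grip_width: 0.0269
```

```bash
python3 - <<'E'
from plant import r
from h import *
s=r.state();go(s,[.5018,-.2216,.1967],90)
for n in("scene","top"):
    c=r.read_camera(n)
    P=cloud(c).reshape(-1,3);P=P[~np.isnan(P[:,0])]
    P=P[(abs(P[:,0]-.5)<.1)&(abs(P[:,1]+.22)<.1)]
    f=P[(abs(P[:,2]-.118)<.006)]
    print(n,cv2.minEnclosingCircle(f[:,:2].astype(np.float32)),len(f),np.median(f[:,2]))
    if n=="scene":cv2.imwrite("pics/s16.png",cv2.resize(c["img"][100:260,180:360,::-1],None,fx=3.5,fy=3.5))
E
```

```text
{'t': 25.92, 'pos': array([ 0.5016, -0.2218,  0.1969]), 'yaw': np.float64(89.92), 'z': array([-6.e-04, -7.e-04, -1.e+00]), 'F': array([-0.1, -0.5, -1.5]), 'w': 0.0269, 'shift_mm': array([-0.2,  0.2,  0.2]), 'rotvec': array([-0.0007, -0.0006, -0.0013]), 'shift_after': array([-0.2,  0.2,  0.2])}
scene ((0.5010442733764648, -0.22043347358703613), 0.06623699516057968) 997 0.11921542861539276
top ((0.5005245208740234, -0.22182175517082214), 0.06304052472114563) 1489 0.11721028580210072
```

View pics/s16.png

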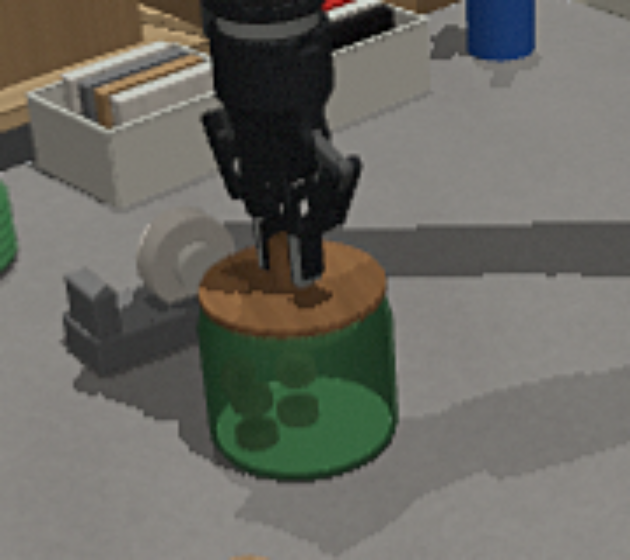

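Emit:
move_arm(
  plan=[
    {"jaw":-1,"delta_pos":[0,0,0.3],"twist":[0,0,0]},
    {"jaw":-1,"delta_pos":[0,0,0.3],"twist":[0,0,0]},
    {"jaw":-1,"delta_pos":[0,0,0],"twist":[0,0,0]},
    {"jaw":-1,"delta_pos":[0,0,0],"twist":[0,0,0]},
    {"jaw":-1,"delta_pos":[0,0,0],"twist":[0,0,0]},
    {"jaw":-1,"delta_pos":[0,0,0],"twist":[0,0,0]},
    {"jaw":-1,"delta_pos":[0,0,0],"twist":[0,0,0]},
    {"jaw":-1,"delta_pos":[0,0,0],"twist":[0,0,0]},
  ],
)

```text
t: 26.68
tool_pos: [0.5017, -0.2218, 0.1966]
eef_rot: [0.001, 1.0, -0.0, -0.0]
contact_force: [-3.0, -0.3, 5.2]
grip_width: 0.0272
```

Emit:
move_arm(
  plan=[
    {"jaw":-1,"delta_pos":[0,0,0.3],"twist":[0,0,0]},
    {"jaw":-1,"delta_pos":[0,0,0.2],"twist":[0,0,0]},
    {"jaw":-1,"delta_pos":[0,0,0],"twist":[0,0,0]},
    {"jaw":-1,"delta_pos":[0,0,0],"twist":[0,0,0]},
    {"jaw":-1,"delta_pos":[0,0,0],"twist":[0,0,0]},
    {"jaw":-1,"delta_pos":[0,0,0],"twist":[0,0,0]},
    {"jaw":-1,"delta_pos":[0,0,0],"twist":[0,0,0]},
    {"jaw":-1,"delta_pos":[0,0,0],"twist":[0,0,0]},
  ],
)

```text
t: 27.35
tool_pos: [0.5016, -0.2218, 0.1966]
eef_rot: [0.001, 1.0, -0.001, -0.0]
contact_force: [-1.9, 0.2, 9.3]
grip_width: 0.0266
```

Seated: the TCP stops at 0.1966 m, where home was expected, with about 9 N on it. I'll let go and retreat.

Emit:
move_arm(
  plan=[
    {"jaw":-1,"delta_pos":[0,0,-0.5],"twist":[0,0,0]},
    {"jaw":-0.3,"delta_pos":[0,0,0],"twist":[0,0,0]},
    {"jaw":-0.2,"delta_pos":[0,0,0],"twist":[0,0,0]},
    {"jaw":-0.1,"delta_pos":[0,0,0],"twist":[0,0,0]},
    {"jaw":0.1,"delta_pos":[0,0,0],"twist":[0,0,0]},
    {"jaw":0.3,"delta_pos":[0,0,0],"twist":[0,0,0]},
    {"jaw":0.5,"delta_pos":[0,0,0],"twist":[0,0,0]},
    {"jaw":0.5,"delta_pos":[0,0,0],"twist":[0,0,0]},
  ],
)

```text
t: 28.02
tool_pos: [0.5016, -0.2218, 0.1962]
eef_rot: [0.001, 1.0, -0.0, -0.0]
contact_force: [0.1, 0.2, -0.5]
grip_width: 0.0641
```

Emit:
move_arm(
  plan=[
    {"jaw":0.5,"delta_pos":[0,0,0],"twist":[0,0,0]},
    {"jaw":0.5,"delta_pos":[0,0,-4],"twist":[0,0,0]},
    {"jaw":0.5,"delta_pos":[0,0,-10],"twist":[0,0,0]},
    {"jaw":0.5,"delta_pos":[0,0,-20],"twist":[0,0,0]},
    {"jaw":0.5,"delta_pos":[0,0,-25],"twist":[0,0,0]},
    {"jaw":0.5,"delta_pos":[0,0,-25],"twist":[0,0,0]},
    {"jaw":0.5,"delta_pos":[0,0,-20],"twist":[0,0,0]},
    {"jaw":0.5,"delta_pos":[0,0,-10],"twist":[0,0,0]},
  ],
)

```text
t: 28.68
tool_pos: [0.5028, -0.2218, 0.3137]
eef_rot: [0.001, 1.0, -0.001, 0.002]
contact_force: [0.7, 0.8, 0.3]
grip_width: 0.0642
```

Emit:
move_arm(
  plan=[
    {"jaw":0.5,"delta_pos":[10,10,0],"twist":[0,0,0]},
    {"jaw":0.5,"delta_pos":[10,20,0],"twist":[0,0,0]},
    {"jaw":0.5,"delta_pos":[10,25,0],"twist":[0,0,0]},
    {"jaw":0.5,"delta_pos":[10,25,0],"twist":[0,0,0]},
    {"jaw":0.5,"delta_pos":[10,25,0],"twist":[0,0,0]},
    {"jaw":0.5,"delta_pos":[5,15,0],"twist":[0,0,0]},
    {"jaw":0.5,"delta_pos":[0,5,0],"twist":[0,0,0]},
    {"jaw":0.5,"delta_pos":[0,0,0],"twist":[0,0,0]},
  ],
)

```text
t: 29.35
tool_pos: [0.447, -0.0956, 0.3106]
eef_rot: [-0.001, 1.0, -0.0, -0.0]
contact_force: [0.4, 0.0, -0.5]
grip_width: 0.0636
```

```bash
python3 - <<'E'
from plant import r
from h import *
s=r.state();go(s,[.5018,-.2216,.1967],90)
for n in("scene","top"):
    c=r.read_camera(n);cv2.imwrite(f"pics/{n}17.png",c["img"][:,:,::-1])
    Q=cloud(c).reshape(-1,3);Q=Q[~np.isnan(Q[:,0])]
    P=Q[(abs(Q[:,0]-.5)<.1)&(abs(Q[:,1]+.22)<.1)]
    f=P[(abs(P[:,2]-.118)<.006)]
    print(n,cv2.minEnclosingCircle(f[:,:2].astype(np.float32)),len(f),np.median(f[:,2]),"plane",np.linalg.lstsq(np.c_[f[:,:2],np.ones(len(f))],f[:,2],rcond=None)[0].round(4))
    k=P[(P[:,2]>.143)&(P[:,2]<.16)];print("knob",cv2.minEnclosingCircle(k[:,:2].astype(np.float32)),np.median(k[:,2]))
    b=Q[(abs(Q[:,0]-.428)<.06)&(abs(Q[:,1]-.2)<.06)&(Q[:,2]>.068)&(Q[:,2]<.09)];print("bar",len(b),b.mean(0).round(4))
E
```

```text
{'t': 29.35, 'pos': array([ 0.447 , -0.0956,  0.3106]), 'yaw': np.float64(90.09), 'z': array([-1.e-04, -6.e-04, -1.e+00]), 'F': array([ 0.4,  0. , -0.5]), 'w': 0.0636, 'shift_mm': array([ -54.6, -126. ,  113.9]), 'rotvec': array([-0.0006, -0.0001,  0.0015]), 'shift_after': array([ -54.8, -126. ,  113.9])}
scene ((0.5009270906448364, -0.22235682606697083), 0.06551935523748398) 1058 0.1190694098091111 plane [-0.0087 -0.012   0.1207]
knob ((0.5019547343254089, -0.22212448716163635), 0.015812622383236885) 0.15001288947332686
bar 247 [0.4316 0.2044 0.0752]
top ((0.5244860649108887, -0.2652078866958618), 0.036007098853588104) 119 0.11736730570182849 plane [-0.1205  0.2336  0.2439]
knob ((0.0, 0.0), 0.0) nan
bar 270 [0.4258 0.2034 0.0741]
  return _methods._mean(a, axis=axis, dtype=dtype,
  ret = ret.dtype.type(ret / rcount)
```

View pics/scene17.png

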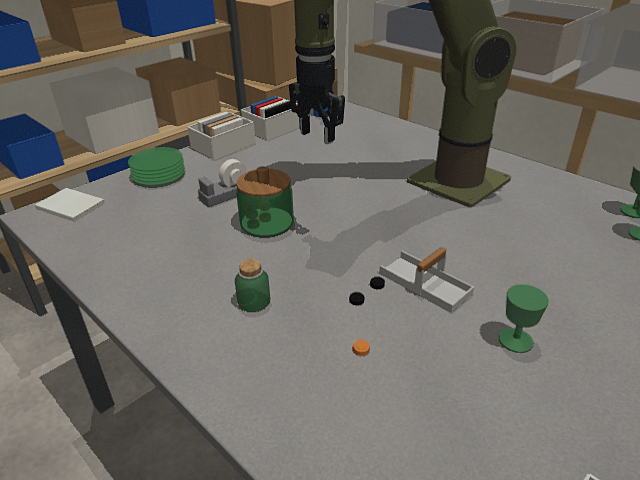

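View pics/top17.png

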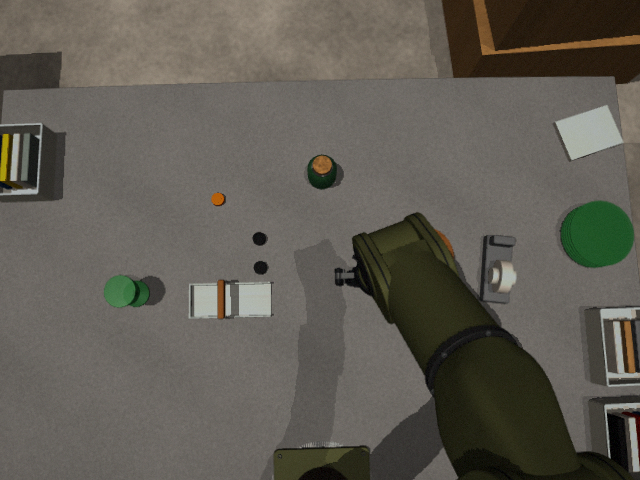

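The stopper is home: its knob top measures 0.150 m, as expected for 92 + 58 mm. The tray is flat, the bystanders stand where they were and the arm is clear.

```bash
python3 - <<'E'
from plant import r
print(r.hand_in())
E
```

```text
the job is handed in; nothing more can be done
None
```

The job is done and handed in at about 29 s of the 72 s allowed; handing in gave no verdict.

**What I did:**
- I picked up the tray by its handle, turned its open end to the jar and tipped it about 41° over the mouth.
- I counted all five draughts in the jar in the top picture, then set the empty tray flat near (0.43, 0.20) and let go there.
- I gripped the stopper by its knob, shifted it about 3 mm to centre it and lowered it slowly onto the rim. I let go only once it was seated.

**Last checks:**
- **Stopper height:** the knob top measures 0.150 m, which is where it should be when home. The hand stopped at the expected home height, with about 9 N of contact.
- **Stopper position:** its axis is within about 1–2 mm of the jar's, and the scene camera's plane fit shows under 1° of tilt.
- **Tray:** the handle bar's height (0.074–0.075 m) is as it was on the bench at the start. I did not measure its tilt separately.
- **Bystanders and arm:** by eye, the jar, goblet, small jar and tape have not moved, and the gripper hangs free.

**Failed or disagreed:** in the last top picture the arm hid the stopper, so only the scene camera confirms it after release. The two cameras differ by about 2 mm in flange height (0.119 m against 0.117 m before release).

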